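Bed a mandrel tube in the vise and hang the brackets on it

ROBOT

A 6-joint arm with a two-finger parallel gripper is mounted at the origin on a cart in front of the work surface, level with it; the furniture and walls round the work are solid. World frame = base frame: x ahead of the robot, y to its left, z up, the work surface at z = 0. Lengths are in mm, angles in degrees, forces in N, time in s.
With the tool pointing down it reaches from about 300 to 850 mm from the base axis. Payload 4.2 kg.
Tool frame: the origin (TCP) lies between the finger pads; the fingertips stand 19 mm ahead of it and the grasp point (between the pads) is the TCP; z points along the fingers, x is the direction in which the jaws open and shut, and the axes are right-handed (so a half turn about z gives the same grasp; the last joint's range is limited). The gripper opens to 91 mm and grips with 3 to 60 N. Pads are 32 mm wide; open, the fingers measure 118 mm over their backs; the gripper's body (76 mm by 178 mm) begins 60 mm behind the grasp point.
Start: joints at [-1.146, 18.312, 89.639, -0, 72.044, -1.146], TCP at [575.014, 0, 232.976] pointing down, gripper open.
Joint ranges: [-177.97, 177.97], [-48.28, 115.42], [12.27, 149.76], [-77.06, 257.06], [2.81, 150.46], [-146.56, 146.56]. Speed limits (degrees/s): [147.25, 147.25, 180, 180, 180, 180].

INTERFACE

Orientations are given as [roll, pitch, yaw] about the fixed x, y, z axes, in that order (R = Rz(yaw) Ry(pitch) Rx(roll)).
In Python, from workcell import sensors, grab_frame, env gives the robot as it stands.
- The arm moves only by the tool servo_tool, never from a script. Its argument "motion" is one flat list of numbers, 7 for each row, row after row: the shift along the world's x, y, z in mm, then the turn, a rotation vector about the world's x, y, z in rad, then the opening in per cent of the stroke, from 0 (shut) to 100 (fully open). In form: [x, y, z, rx, ry, rz, grip, x, y, z, rx, ry, rz, grip, ...]. A call has 1 to 10 rows; each row shifts and turns the commanded pose from where the row before left it; what a row does not reach is not made up. A row lasts 1/12 s, in which the tool goes at most 41.7 mm and 7.16 degrees, less where a joint would pass 70% of its speed; a pose out of reach is approached as far as the arm can. A call with a gripper value outside its range is refused whole. The fingers move at their own pace and stop on an object; "newtons" is the grip in N (left out, the last holds). Time passes only in rows, so rows that do not move let the fingers close. It gives the time, the measured TCP pose, the force and the opening at its end, in the units of the state.
- sensors.state(): the state, without advancing time (a new reading comes with each control period).
- grab_frame(name): name is "scene" or "side" or "wrist"; returns a dict with "image" (400x640x3 uint8, red, green, blue), "depth" (400x640 float32, mm along the optical axis (not along the pixel's ray), 0 where there is no reading), "fx", "fy", "cx", "cy" (pixels), "dist_coeffs" ([k1, k2, p1, p2, k3] as OpenCV has them; the pictures are not rectified), "extrinsics" (4x4, takes a point from camera to world coordinates); the wrist camera has in their place "T_tool_cam" (4x4, takes a point from camera to tool coordinates, whose origin is the TCP and whose axes are the tool frame's). Camera axes: x right, y up, looking along -z (the intrinsics and any distortion apply to the point x, -y, -z); pixel columns grow to the right and rows downward; lengths in mm; the calibration is good to about 2 mm. A picture is of the moment at which its call begins: read the wrist's pose just before it.
- env.job_done(): hands the job in, once; it reports no verdict.
The state is a dict: "time_s": time; "qpos": joint angles; "qvel": joint speeds; "effort": joint torques, N m; "ee_pos": TCP position; "ee_rot": TCP orientation; "force": force on the tool from outside, world axes, zero at the start; "torque": the same for the moment, N m; "gripper_width": finger opening in mm.
Only numpy, scipy, OpenCV 4.12 (cv2) and the standard library are available. Lean on these libraries where they do the work, as an engineer would, in place of code of your own. Each camera call takes 0.05 s, during which the arm holds its last target.

TASK

Set the rectangular tube on edge into the vise opening above the two loose parallels and let go, so that it rests on the spring noses; then tap it down with the tapping drift, near both ends, until it sits firmly on both parallels and they can no longer slide. Only then stand the drift upright on the round rubber pad, and lift the nested brackets off their board one at a time, without dragging the next one up, and drape each one squarely over the tube, side by side, all fully on it. Leave the tape roll, the oil stone and the spray can where they are.

Things in the scene. Friction and masses are not known exactly. Their poses are not given: they have to be found in the camera images.
- vise: low grey machine vise fixed on the bench, 150 mm (x) by 130 mm (y), jaw tops 64 mm high, bed between the jaws 22 mm high. Origin: centre of its underside. Jaws run along y, 126 mm long, inner faces at x = -15.5 and +15.5 mm, bevelled at the top. A screw stub sticks out to x = -78 mm. In each jaw two round spring noses, at y = -44 and +44 mm, stand 4 mm into the opening
- vise_seat (a point): middle of the vise opening, 34 mm above the bench, level with the parallels' tops: the tube's origin is here when fully down. Axes as the vise. A tube lowered in rests on the four spring noses, its underside about 46 mm above the bench; a push of some 6 to 20 N down near one end forces that end past its noses on to the parallels, so push near each end in turn
- parallel_1: loose short steel parallel, 22 mm (x) by 36 mm (y), 12 mm high, lying on the vise bed near the +y end of the opening and sticking out a little past the jaws. Origin: centre of its underside
- parallel_2: the second parallel, same as the first, near the -y end of the opening
- tube: bare aluminium rectangular tube, 28 mm wide (x), 200 mm long (y), 75 mm high (z), 0.5 kg, standing on its narrow edge on the bench. Origin: centre of its underside; top face at z = 75 mm. Grip it across the 28 mm width from above. It needs to be centred lengthwise in the vise within 25 mm
- tube_end_a (a point): point on the tube's underside 80 mm from its middle towards its +y end
- tube_end_b (a point): point on the tube's underside 80 mm from its middle towards its -y end
- drift: tapping drift standing upright: white plastic foot 56 mm in diameter and 16 mm high, on it a dark steel body 44 mm in diameter up to 35 mm, above it a plain steel handle 20 mm in diameter up to 85 mm; 0.35 kg. Origin: centre of its underside; z along the handle. Its yaw does not matter. Grip the handle from above, just over the shoulder at 35 mm
- pad: round black rubber pad fixed on the bench, 120 mm in diameter, 4 mm thick: the drift's place at the end. Origin: centre of its underside
- board: fixed plywood board 85 (x) x 140 (y) x 10 mm with two low wooden ribs on it (each 36 mm in x, 40 mm in y, 12 mm high, centred at y = +34 and -34 mm). Over the +y rib stands the nested stack of brackets, over the other rib a single one or none. Origin: centre of its underside
- saddle_1: hat-shaped steel bracket, open below and at both ends, 34 mm long (y), 40 mm high, sheet 3 mm. Upper part 38 mm wide outside (x), 32 inside, from 20 mm up to the flat top; below 20 mm a skirt 47 mm wide outside, 41 inside. Origin: centre of the open lower edge. Grip the upper part across x from above. Draped on the tube its origin is 38 mm above the tube's origin
- saddle_2: bracket like saddle_1, 0.1 kg each; starts nested on saddle_1: nested, each stands 23 mm higher than the one below, its skirt round the upper part of the lower one, and the lowest stands on the board's plywood. The highest comes off first
- saddle_3: bracket like saddle_1, on top of the stack (nested on saddle_2); may be absent
- saddle_4: bracket like saddle_1, alone over the other rib; may be absent
- tape_roll: black tape roll, 70 mm across, 19 mm high; leave alone
- oil_stone: dark oil stone, 25 x 51 x 13 mm; leave alone
- cleaner_can: red and white spray can standing upright, 65 mm in diameter, 234 mm high; leave alone
Mind the look-alikes: they are no part of the job. What is shaped like the saddle_3 but red is not meant.

How it is judged (in metres and radians):
On the way, in this order (a step that is already met when the one before it is completed fails the run):
1. the tube stands in the vise opening, let go, still resting on the spring noses above the parallels (x of tube in the frame of vise_seat between -0.004 and 0.004 m and y of tube in the frame of vise_seat between -0.025 and 0.025 m and angle between the y axis of tube and the y axis of vise, either way round below 0.08 rad and angle between tube's own z axis and vertical below 0.12 rad and z of tube_end_a in the frame of vise_seat between 0.003 and 0.02 m and z of tube_end_b in the frame of vise_seat between 0.003 and 0.02 m and contact force between the fingers and tube below 0.1 N), for 0.2 s.
2. both ends of the tube are down on the parallels under the drift (within 1.5 mm), all brackets still on their board (x of tube in the frame of vise_seat between -0.004 and 0.004 m and y of tube in the frame of vise_seat between -0.025 and 0.025 m and angle between the y axis of tube and the y axis of vise, either way round below 0.08 rad and angle between tube's own z axis and vertical below 0.12 rad and z of tube_end_a in the frame of vise_seat between -0.003 and 0.0015 m and z of tube_end_b in the frame of vise_seat between -0.003 and 0.0015 m and contact force between drift and tube above 0.5 N and horizontal distance between each of saddle_1, saddle_2, saddle_3, saddle_4 and board below 0.08 m).
At the end, for the whole second after the job is handed in: tube in the vise, centred lengthwise within 25 mm, both ends down within 1.5 mm, resting on both parallels (over 0.3 N on each); every bracket level and square on the tube, its top resting on the tube's top, middle within 90 mm of the tube's; drift upright on the pad, within 42 mm of its centre (x of tube in the frame of vise_seat between -0.004 and 0.004 m and y of tube in the frame of vise_seat between -0.025 and 0.025 m and angle between the y axis of tube and the y axis of vise, either way round below 0.08 rad and angle between tube's own z axis and vertical below 0.12 rad and z of tube_end_a in the frame of vise_seat between -0.003 and 0.0015 m and z of tube_end_b in the frame of vise_seat between -0.003 and 0.0015 m and y of parallel_1 in the frame of vise between 0.03 and 0.078 m and height (world z) of each of parallel_1, parallel_2 below 0.026 m and contact force between tube and parallel_1 above 0.3 N and y of parallel_2 in the frame of vise between -0.078 and -0.03 m and contact force between tube and parallel_2 above 0.3 N and horizontal distance between drift and pad below 0.042 m and angle between each of drift, saddle_1, saddle_2, saddle_3, saddle_4's own z axis and vertical below 0.1 rad and height (world z) of drift between 0.001 and 0.008 m and z of saddle_1 in the frame of tube between 0.0355 and 0.0405 m and x of saddle_1 in the frame of tube between -0.006 and 0.006 m and y of saddle_1 in the frame of tube between -0.09 and 0.09 m and angle between the y axis of each of saddle_1, saddle_2, saddle_3, saddle_4 and the y axis of tube, either way round below 0.2 rad and linear speed of each of saddle_1, saddle_2, saddle_3, saddle_4 below 0.02 m/s and z of saddle_2 in the frame of tube between 0.0355 and 0.0405 m and x of saddle_2 in the frame of tube between -0.006 and 0.006 m and y of saddle_2 in the frame of tube between -0.09 and 0.09 m and z of saddle_3 in the frame of tube between 0.0355 and 0.0405 m and x of saddle_3 in the frame of tube between -0.006 and 0.006 m and y of saddle_3 in the frame of tube between -0.09 and 0.09 m and z of saddle_4 in the frame of tube between 0.0355 and 0.0405 m and x of saddle_4 in the frame of tube between -0.006 and 0.006 m and y of saddle_4 in the frame of tube between -0.09 and 0.09 m); the robot touches nothing.
It fails at once if a bracket is carried up with the next one still nested in it ((height (world z) of saddle_2 above 0.11 m and distance between saddle_2 and saddle_1 below 0.03 m) or (height (world z) of saddle_3 above 0.11 m and distance between saddle_3 and saddle_2 below 0.03 m)).
It fails at once if the tape roll, the oil stone or the spray can is pushed more than 4 cm away or the can is tipped (distance of any of tape_roll, oil_stone, cleaner_can from where it was at the start of the episode above 0.04 m or angle between cleaner_can's own z axis and vertical above 0.5 rad).
Of saddle_3, saddle_4 only 1 to 2 are there at a start; the rules pass over those that are not, and their reading is None.
At some moment in a run one of drift may be knocked a few centimetres aside while the robot is not near it.
It also fails if it takes over 200 s, if anything falls off the work surface, if the arm or the gripper's body presses on something with over 40 N, if the wrist force passes 120 N, or if a joint passes its speed limit or range.

## Working session

There is one attempt and no reset: what is moved stays moved. The work goes in short steps, Python scripts to look and compute and a tool call to move; the robot and the scene stay as the last step left them, time stands still between calls to the robot, and variables do not carry over. Pictures are saved under pics/ and viewed, and the job is handed in when it is done.

Besides the shell and the picture viewer there is one more tool, called after "Request:" as a command line: name --argument value ..., lists and objects as JSON in quotes. servo_tool: Moves the arm, as the interface text tells. Its arguments: {"type":"object","properties":{"motion":{"type":"array"},"newtons":{"type":"number"}},"required":["motion"]}

```bash
mkdir -p pics; ls; cat > h.py <<'E'
from workcell import sensors, grab_frame, env
import numpy as np, cv2, json
from scipy.spatial.transform import Rotation as R
def save(n,img): cv2.imwrite('pics/'+n+'.png', cv2.cvtColor(img,cv2.COLOR_RGB2BGR))
def toolT():
    s=sensors.state(); T=np.eye(4); T[:3,:3]=R.from_euler('xyz',s['ee_rot'],degrees=True).as_matrix(); T[:3,3]=s['ee_pos']; return T
def grab(n):
    T=toolT(); f=grab_frame(n)
    f['E']=np.array(f['extrinsics']) if 'extrinsics' in f else T@np.array(f['T_tool_cam'])
    return f
def K(f): return np.array([[f['fx'],0,f['cx']],[0,f['fy'],f['cy']],[0,0,1.]])
def ray(f,uv):
    p=cv2.undistortPoints(np.array(uv,float).reshape(-1,1,2),K(f),np.array(f['dist_coeffs'],float)).reshape(-1,2)
    d=np.c_[p[:,0],-p[:,1],-np.ones(len(p))]
    return f['E'][:3,3], d@f['E'][:3,:3].T
def onz(f,uv,z):
    o,d=ray(f,uv); return o+d*((z-o[2])/d[:,2])[:,None]
def cloud(f):
    h,w=f['depth'].shape
    vv,uu=np.mgrid[:h,:w]; o,d=ray(f,np.c_[uu.ravel(),vv.ravel()])
    P=o+d*f['depth'].reshape(-1,1); P[f['depth'].ravel()==0]=np.nan
    return P.reshape(h,w,3)
def proj(f,P):
    P=np.atleast_2d(P); c=(P-f['E'][:3,3])@f['E'][:3,:3]; c=c*[1,-1,-1]
    return cv2.projectPoints(c,np.zeros(3),np.zeros(3),K(f),np.array(f['dist_coeffs'],float))[0].reshape(-1,2)
E
python3 - <<'E'
from h import *
print(sensors.state())
for n in ['scene','side','wrist']:
    f=grab(n); save(n+'0',f['image']); print(n,f['E'].round(3).tolist(),f['fx'],f['cx'],f['cy'],f['dist_coeffs'],(f['depth']==0).mean())
E
```

```text
pics
{'time_s': 0.0, 'qpos': array([-1.14508437e+00,  1.83525759e+01,  8.97068632e+01, -2.22420058e-03,
        7.20429964e+01, -1.14800891e+00]), 'qvel': array([-0.06764664,  0.0013916 , -0.04208227, -0.01764064, -0.01304601,
       -0.02788733]), 'effort': array([-5.01459035e-04, -4.12465632e+01, -2.31973493e+01,  7.28826877e-02,
        4.58198413e-02, -1.41870069e-04]), 'ee_pos': array([5.74529560e+02, 6.81566657e-03, 2.32107778e+02]), 'ee_rot': array([1.79999938e+02, 1.02457302e-01, 3.61210504e-03]), 'force': array([ 0.71018329, -0.36102892, -0.14709987]), 'torque': array([-0.02475849, -0.03097676, -0.03858668]), 'gripper_width': 91.14144168361128}
scene [[0.771, 0.333, -0.543, 45.882], [-0.637, 0.385, -0.668, -620.141], [-0.013, 0.861, 0.509, 598.497], [0.0, 0.0, 0.0, 1.0]] 366.3573181706244 313.4105359519716 197.65507557787862 [-0.02074464  0.          0.          0.          0.        ] 0.00390625
side [[1.0, 0.013, -0.027, 556.197], [-0.03, 0.453, -0.891, -892.924], [0.001, 0.891, 0.454, 527.687], [0.0, 0.0, 0.0, 1.0]] 430.1129927705727 318.44633528004204 209.81396562573659 [-0.10581528  0.          0.          0.          0.        ] 0.0039375
wrist [[1.0, -0.002, 0.002, 574.078], [0.001, 0.959, 0.284, 80.903], [-0.003, -0.284, 0.959, 383.535], [0.0, 0.0, 0.0, 1.0]] 333.81683931161814 319.545880832059 196.6765568308341 [-0.05909338  0.          0.          0.          0.        ] 0.00433984375
```

View pics/scene0.png

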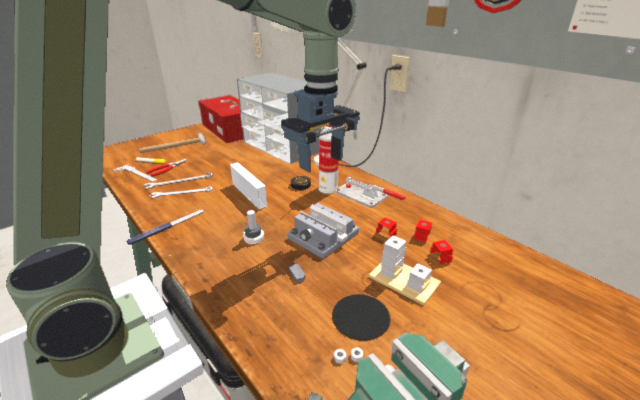

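View pics/side0.png

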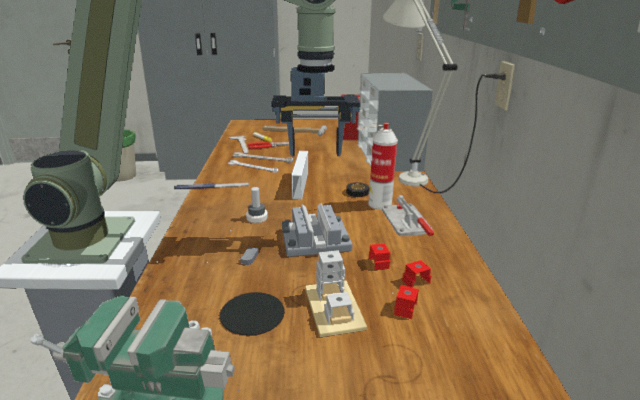

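View pics/wrist0.png

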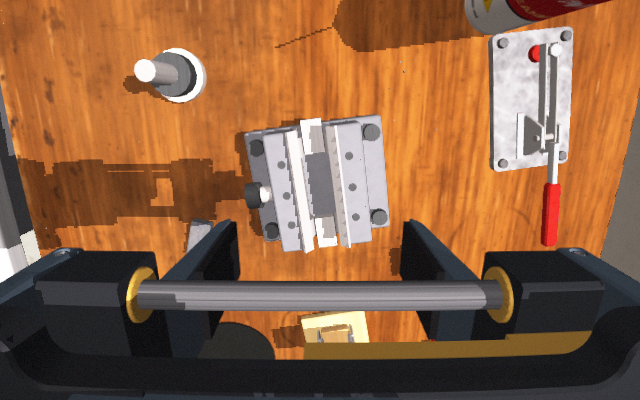

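```bash
python3 - <<'E'
from h import *
fs={n:grab(n) for n in ['scene','side','wrist']}
for n,b in [('scene',(220,150,240,150)),('side',(220,140,240,200))]:
    x,y,w,h=b; save('crop_'+n,cv2.resize(fs[n]['image'][y:y+h,x:x+w],None,fx=3,fy=3,interpolation=cv2.INTER_CUBIC))
for n in fs:
    P=cloud(fs[n]).reshape(-1,3)
    C=fs[n]['image'].reshape(-1,3)
    # top-down height map 1mm: x 250..850,y -450..450 -> 2px/3mm
    H=np.zeros((700,600)); I=np.zeros((700,600,3),np.uint8)
    m=~np.isnan(P[:,0]); P=P[m];C=C[m]
    ix=((P[:,0]-250)).astype(int); iy=((350-P[:,1])).astype(int)
    ok=(ix>=0)&(ix<600)&(iy>=0)&(iy<700)&(P[:,2]<260)
    o=np.argsort(P[ok,2]); H[iy[ok][o],ix[ok][o]]=P[ok,2][o]; I[iy[ok][o],ix[ok][o]]=C[ok][o]
    np.save('pics/h_'+n,H)
    g=np.clip(H*2,0,255).astype(np.uint8)
    hm=cv2.applyColorMap(g,cv2.COLORMAP_JET)
    hm[H==0]=0
    cv2.imwrite('pics/hm_%s.png'%n,cv2.resize(np.hstack([hm,I[:,:,::-1]]),(800,466)))
E
```

```text
(no output)
```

View pics/hm_scene.png

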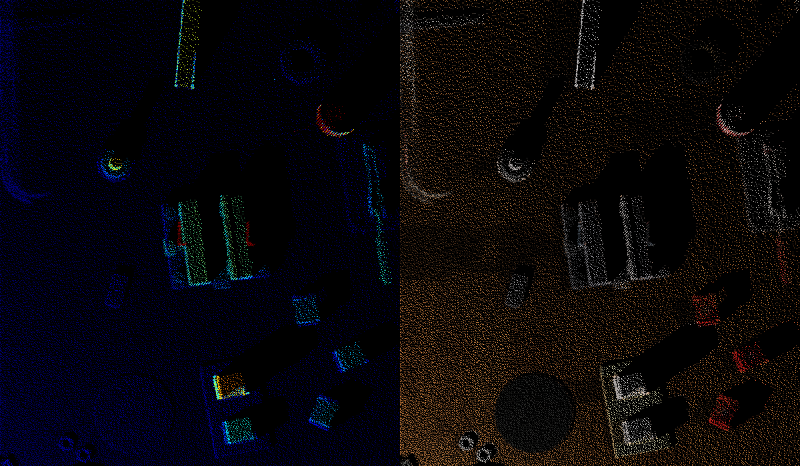

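View pics/hm_side.png

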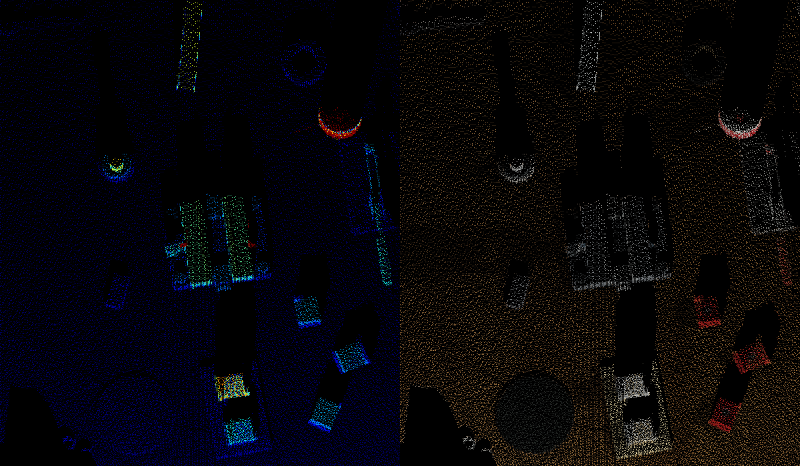

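View pics/crop_side.png

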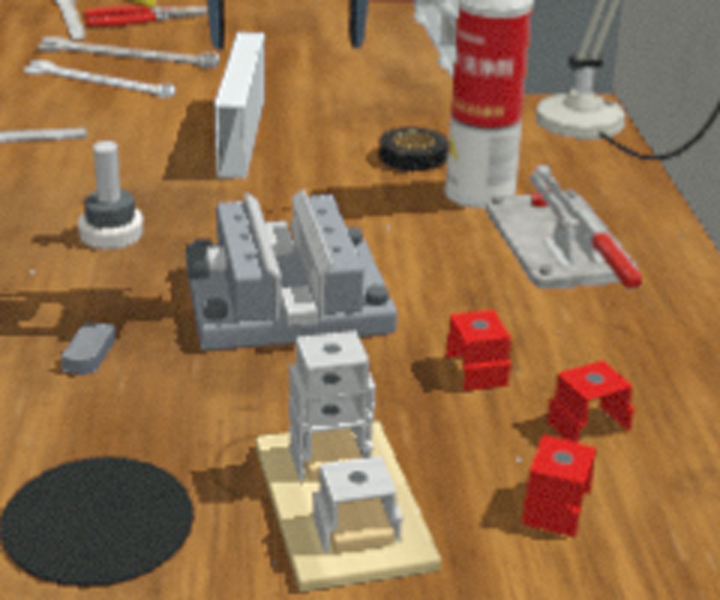

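View pics/crop_scene.png

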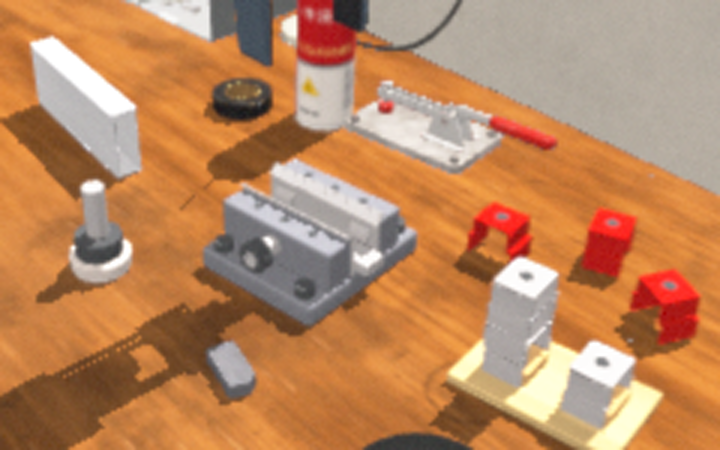

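```bash
python3 - <<'E'
from h import *
def box(P,x0,x1,y0,y1,z0,z1):
    P=P.reshape(-1,3); m=(P[:,0]>x0)&(P[:,0]<x1)&(P[:,1]>y0)&(P[:,1]<y1)&(P[:,2]>z0)&(P[:,2]<z1); return P[m]
for n in ['scene','side','wrist']:
    P=cloud(grab(n))
    for nm,b in dict(tube=(470,600,200,520,66,85),jaws=(480,640,-100,80,57,72),bed=(500,620,-100,80,20,50),stack=(540,640,-300,-200,88,110),single=(540,670,-330,-265,40,62),board=(520,700,-360,-180,6,14),drift=(380,470,60,140,75,95),foot=(380,470,60,140,10,22)).items():
        q=box(P,*b)
        if len(q)<20: print(n,nm,len(q)); continue
        r=cv2.minAreaRect(q[:,:2].astype(np.float32))
        print(n,nm,len(q),'z',np.median(q[:,2]).round(1),'c',np.round(r[0],1),np.round(r[1],1),round(r[2],1))
E
```

```text
scene tube 325 z 75.5 c [535.7 316.9] [199.3  31.3] 84.9
scene jaws 726 z 60.5 c [560.2 -12.9] [124.5 126.7] 7.5
scene bed 921 z 33.7 c [554.7 -17.3] [111.7 140.8] 9.1
scene stack 204 z 95.6 c [ 597.4 -229.4] [42.1 33.6] 9.2
scene single 238 z 49.4 c [ 608.8 -296.5] [41.1 33.8] 10.1
scene board 901 z 9.6 c [ 602.7 -261.8] [ 87.7 139.9] 10.5
scene drift 48 z 83.9 c [423.  103.7] [18.2 17. ] 84.1
scene foot 113 z 16.1 c [420.2  97.3] [42.4 54.3] 68.0
side tube 247 z 74.4 c [537.5 315.1] [202.8  27.7] 84.7
side jaws 766 z 59.7 c [575.5 -11.5] [ 97.  129.2] 7.4
side bed 1043 z 31.4 c [548.6 -23.6] [108.9 145.4] 17.1
side stack 247 z 95.1 c [ 598.2 -230.3] [38.6 36.3] 8.9
side single 314 z 48.7 c [ 610.2 -297.3] [38.6 35.9] 11.2
side board 1186 z 9.0 c [ 604.3 -263.5] [ 86.1 142.7] 10.2
side drift 44 z 82.6 c [424.6 102.7] [17.9 18.5] 6.1
side foot 114 z 15.4 c [426.3  94.4] [54.6 39. ] 7.2
wrist tube 0
wrist jaws 7995 z 59.7 c [563.1 -10.5] [116.5 126.6] 7.7
wrist bed 5143 z 22.9 c [559.4 -10.2] [145.1 119.8] 89.2
wrist stack 0
wrist single 0
wrist board 1328 z 9.5 c [ 593.7 -215.8] [86.6 51.4] 8.0
wrist drift 498 z 84.3 c [423.2 105.4] [18.8 19.7] 51.6
wrist foot 681 z 15.6 c [427.6 104.2] [54.9 45.1] 80.5
```

```bash
cat > vise.py <<'E'
from h import *
def vise(f,save_=None):
    P=cloud(f).reshape(-1,3)
    a=np.radians(7.6); 
    for it in range(3):
        c,s=np.cos(a),np.sin(a); o=np.array([562,-10.])
        L=(P[:,:2]-o)@np.array([[c,-s],[s,c]])  # local
        m=(abs(L[:,0])<30)&(abs(L[:,1])<55)
        out=[]
        for sgn in (-1,1):
            pts=[]
            for y in np.arange(-54,54,4):
                k=m&(abs(L[:,1]-y)<2)&(L[:,0]*sgn>0)&(P[:,2]>58.5)&(P[:,2]<70)
                if k.sum()>3: pts.append((y,np.min(L[k,0]*sgn)*sgn))
            pts=np.array(pts); med=np.median(pts[:,1]); q=pts[abs(pts[:,1]-med)<3]
            p=np.polyfit(q[:,0],q[:,1],1); out.append(p)
        sl=np.mean([o_[0] for o_ in out]); a-=np.arctan(sl)
    mid=np.mean([o_[1] for o_ in out]); gap=out[1][1]-out[0][1]
    # y ends of jaws
    c,s=np.cos(a),np.sin(a);L=(P[:,:2]-o)@np.array([[c,-s],[s,c]])
    k=(abs(L[:,0])<40)&(abs(L[:,1])<80)&(P[:,2]>58.5)&(P[:,2]<70)
    y0,y1=np.percentile(L[k,1],[0.5,99.5])
    ym=(y0+y1)/2
    ctr=o+np.array([c*mid-s*ym,s*mid+c*ym])
    print('yaw',np.degrees(a).round(2),'slopes',[round(float(np.degrees(o_[0])),2) for o_ in out],'gap',gap.round(2),'y',y0.round(1),y1.round(1),'ctr',ctr.round(2))
    return a,ctr
if __name__=='__main__':
    for n in ['wrist','side','scene']: vise(grab(n))
    f=grab('wrist'); P=cloud(f); a=np.radians(7.6)
    c,s=np.cos(a),np.sin(a); o=np.array([562,-10.])
    L=(P.reshape(-1,3)[:,:2]-o)@np.array([[c,-s],[s,c]]); z=P.reshape(-1,3)[:,2]
    for y in (-60,-44,0,44,60):
        print(y,[ (x,round(float(np.median(z[(abs(L[:,0]-x)<1)&(abs(L[:,1]-y)<4)])),0)) for x in range(-34,36,2)])
E
python3 vise.py
```

```text
yaw 7.86 slopes [0.16, -0.16] gap 30.18 y -62.3 61.8 ctr [572.85  -8.78]Traceback (most recent call last):
  File "vise.py", line 28, in <module>
    for n in ['wrist','side','scene']: vise(grab(n))
                                       ~~~~^^^^^^^^^
  File "vise.py", line 15, in vise
    pts=np.array(pts); med=np.median(pts[:,1]); q=pts[abs(pts[:,1]-med)<3]
                                     ~~~^^^^^
IndexError: too many indices for array: array is 1-dimensional, but 2 were indexed
```

Request:
servo_tool --motion '[-5,35,0,0,0,0,100,-5,35,0,0,0,0,100,-5,35,0,0,0,0,100,-5,35,0,0,0,0,100,-5,35,0,0,0,0,100,-5,35,0,0,0,-0.03,100,-5,35,0,0,0,-0.03,100,-3,35,0,0,0,-0.03,100,0,30,0,0,0,0,100,0,0,0,0,0,0,100]'

```text
time_s: 1.38
ee_pos: [536.5, 315.4, 232.6]
ee_rot: [-179.8, -0.0, -4.9]
force: [0.6, -1.0, -0.5]
gripper_width: 91.2
```

```bash
python3 - <<'E'
from h import *
f=grab('wrist'); save('wrist1',f['image'])
P=cloud(f).reshape(-1,3)
m=(P[:,2]>68)&(P[:,2]<82)&(P[:,0]>470)&(P[:,0]<600)&(P[:,1]>180)&(P[:,1]<450)
q=P[m]; print(len(q),np.median(q[:,2])); print(cv2.minAreaRect(q[:,:2].astype(np.float32)))
E
```

```text
5948 74.52774357721393
((534.7303466796875, 319.04522705078125), (199.1956024169922, 28.05449867248535), 84.5941162109375)
```

View pics/wrist1.png

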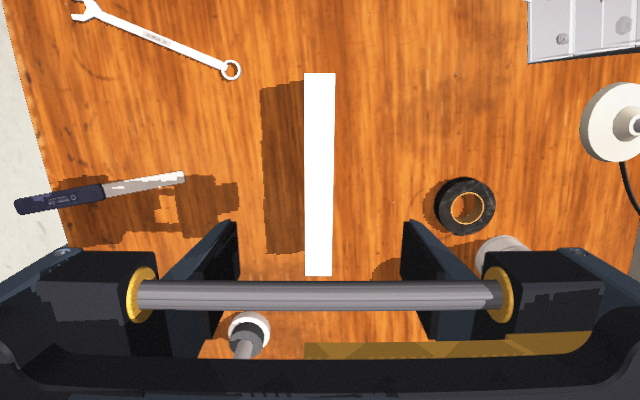

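Request:
servo_tool --motion '[-1,2,-30,0,0,-0.01,100,0,0,-30,0,0,0,100,0,0,-30,0,0,0,100,0,0,-30,0,0,0,100,0,0,-25,0,0,0,100,0,0,-15,0,0,0,100,0,0,-12,0,0,0,100,0,0,0,0,0,0,30,0,0,0,0,0,0,20,0,0,0,0,0,0,20]' --newtons 35

```text
time_s: 2.27
ee_pos: [536.8, 311.7, 62.0]
ee_rot: [-180.0, -0.1, -5.8]
force: [0.2, 0.2, -0.4]
gripper_width: 73.9
```

Request:
servo_tool --motion '[0,0,0,0,0,0,20,0,0,0,0,0,0,20,0,0,0,0,0,0,20,0,0,0,0,0,0,20]'

```text
time_s: 2.6
ee_pos: [536.2, 312.1, 61.6]
ee_rot: [-180.0, -0.1, -5.7]
force: [-0.1, -0.4, -0.4]
gripper_width: 47.3
```

Request:
servo_tool --motion '[-1,5,0,0,0,0,30,0,0,0,0,0,0.01,30,0,0,0,0,0,0,25,0,0,0,0,0,0,20,0,0,0,0,0,0,20,0,0,0,0,0,0,20,0,0,0,0,0,0,20,0,0,0,0,0,0,20]'

```text
time_s: 3.27
ee_pos: [535.2, 317.3, 61.0]
ee_rot: [-180.0, -0.0, -5.2]
force: [0.7, 2.4, 0.0]
gripper_width: 27.6
```

Request:
servo_tool --motion '[0,0,20,0,0,0,10,0,0,30,0,0,0,10,0,0,30,0,0,0,10,0,0,20,0,0,0,10,0,0,0,0,0,0,10,0,0,0,0,0,0,10,0,0,0,0,0,0,10]'

```text
time_s: 3.85
ee_pos: [533.5, 315.9, 158.5]
ee_rot: [179.8, 0.2, -5.2]
force: [-0.7, 1.1, -4.9]
gripper_width: 28.0
```

```bash
cat > tubem.py <<'E'
from h import *
s=sensors.state(); t=np.array(s['ee_pos']); yaw=s['ee_rot'][2]; print(t.round(1),np.round(s['ee_rot'],1),s['gripper_width'],np.round(s['force'],1))
ztop=t[2]+14
a=np.radians(yaw); c,sn=np.cos(a),np.sin(a)
for n in ['wrist','side','scene']:
    f=grab(n); save('tb_%s_%d'%(n,int(s['time_s']*10)),f['image'])
    P=cloud(f).reshape(-1,3); L=(P[:,:2]-t[:2])@np.array([[c,-sn],[sn,c]])
    m=(abs(P[:,2]-ztop)<6)&(abs(L[:,0])<22)&(abs(L[:,1])<130)
    q=L[m]; 
    if len(q)<30: continue
    e=q[(abs(q[:,1])>40)]
    print(n,len(q),'top z',np.median(P[m,2]).round(1),'y range',np.percentile(q[:,1],[1,99]).round(1),'x range', np.percentile(e[:,0],[2,98]).round(1), 'rect',[np.round(v,1) for v in cv2.minAreaRect(q.astype(np.float32))])
E
python3 tubem.py
```

```text
[533.5 315.9 158.5] [179.8   0.2  -5.2] 27.97043372236844 [-0.7  1.1 -4.9]
wrist 17999 top z 171.9 y range [-33.5 100.4] x range [-14.2  12.6] rect [array([-0.3, 32.7]), array([ 43.9, 137.7]), np.float64(1.4)]
side 213 top z 169.7 y range [-102.2   93.2] x range [-11.2  15.4] rect [array([-1.1, -4.3]), array([ 42.8, 195.9]), np.float64(6.9)]
scene 232 top z 172.9 y range [-100.2   97.3] x range [-14.1  13.4] rect [array([-1.9, -0.3]), array([ 42.1, 202. ]), np.float64(5.7)]
```

```bash
sed -i 's/562,-10\./572.5,-9./' vise.py; python3 - <<'E'
from vise import *
for n in ['side','scene']:
    f=grab(n)
    try: vise(f)
    except Exception as e: print(n,e)
    save(n+'_v1',f['image'])
im=cv2.imread('pics/wrist0.png')[105:265,230:400]; cv2.imwrite('pics/w0c.png',cv2.resize(im,None,fx=4,fy=3.7,interpolation=cv2.INTER_CUBIC) if 0 else cv2.resize(im,None,fx=3.7,fy=3.7,interpolation=cv2.INTER_CUBIC))
E
```

```text
yaw 8.01 slopes [0.34, -0.34] gap 33.43 y -66.0 59.3 ctr [575.23 -12.02]
yaw 7.02 slopes [0.66, -0.45] gap 36.13 y -64.8 60.7 ctr [571.28 -11.19]
```

View pics/w0c.png

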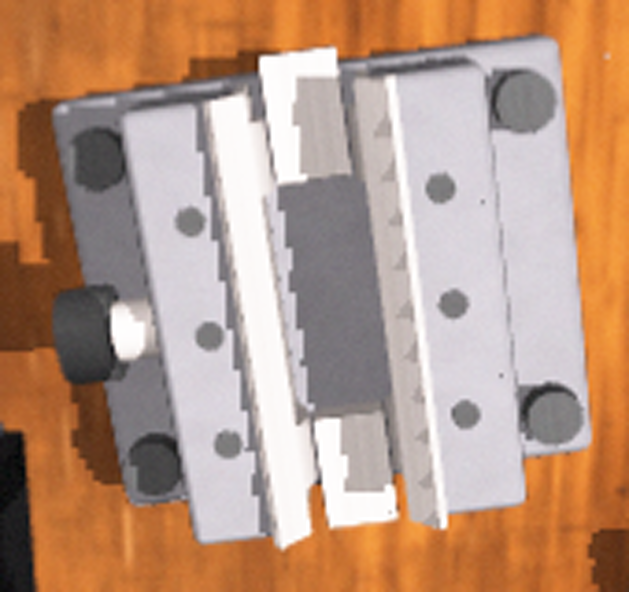

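Request:
servo_tool --motion '[4,-30,2,0,0,0.023,10,4,-35,0,0,0,0.023,10,4,-35,0,0,0,0.023,10,4,-35,0,0,0,0.023,10,4,-35,0,0,0,0.023,10,4,-35,0,0,0,0.023,10,4,-35,0,0,0,0.023,10,4,-35,0,0,0,0.023,10,4,-30,0,0,0,0.023,10,3,-21,0,0,0,0.02,10]'

```text
time_s: 4.93
ee_pos: [573.9, -11.9, 162.5]
ee_rot: [179.9, 0.0, 7.8]
force: [0.2, -0.2, -5.0]
gripper_width: 27.9
```

Request:
servo_tool --motion '[0,0,0,0,0,0,10,0,0,0,0,0,0,10,0,0,0,0,0,0,10,0,0,0,0,0,0,10]'

```text
time_s: 5.27
ee_pos: [573.8, -8.1, 162.7]
ee_rot: [-180.0, 0.0, 7.9]
force: [0.1, 0.5, -4.9]
gripper_width: 27.7
```

```bash
python3 tubem.py; ls pics | grep tb_
```

```text
[573.8  -8.1 162.7] [-180.     0.     7.9] 27.650111528654218 [ 0.1  0.5 -4.9]
wrist 18016 top z 176.3 y range [-33.3 100.5] x range [-14.2  12.6] rect [array([ 0.1, 32.6]), array([137.6,  43.9]), np.float64(89.7)]
side 451 top z 176.1 y range [-101.4   93.1] x range [-12.5  14.5] rect [array([ 1.5, -2.3]), array([201.7,  42. ]), np.float64(85.2)]
scene 343 top z 176.7 y range [-98.8  92.8] x range [-14.6  13. ] rect [array([-0.9,  0.6]), array([ 41.8, 200. ]), np.float64(4.8)]
tb_scene_38.png
tb_scene_52.png
tb_side_38.png
tb_side_52.png
tb_wrist_38.png
tb_wrist_52.png
```

Request:
servo_tool --motion '[-0.5,-2,-15,0,0,0,10,0,0,-15,0,0,0,10,0,0,-4,0,0,0,10,0,0,0,0,0,0,10,0,0,0,0,0,0,10]'

```text
time_s: 5.83
ee_pos: [573.8, -10.6, 129.3]
ee_rot: [-180.0, -0.0, 7.9]
force: [0.4, 0.4, -4.4]
gripper_width: 27.7
```

```bash
python3 - <<'E'
from h import *
f=grab('side'); a=f['image'][160:280,260:380]
g=grab('scene'); b=g['image'][180:270,270:370]
save('ins1',np.hstack([cv2.resize(a,(400,400),interpolation=cv2.INTER_CUBIC),cv2.resize(b,(400,400),interpolation=cv2.INTER_CUBIC)]))
E
```

```text
(no output)
```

View pics/ins1.png

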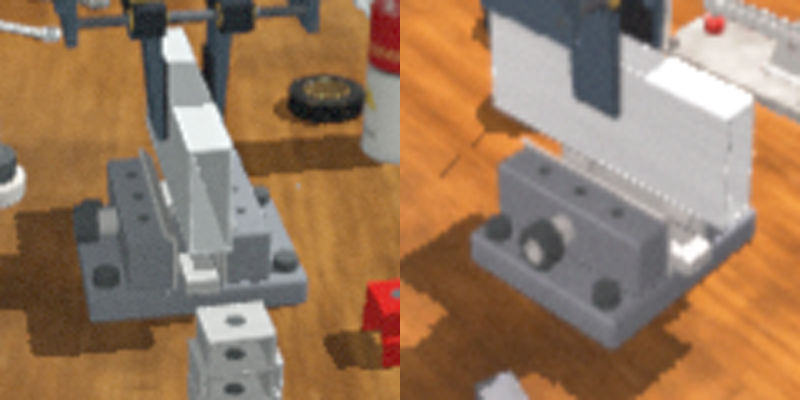

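Request:
servo_tool --motion '[-0.3,0,-3,0,0,0,10,0,0,-3,0,0,0,10,0,0,-2,0,0,0,10,0,0,-2,0,0,0,10,0,0,0,0,0,0,10]'

```text
time_s: 6.35
ee_pos: [573.5, -11.0, 118.9]
ee_rot: [180.0, -0.0, 7.8]
force: [0.4, 0.1, -6.1]
gripper_width: 28.0
```

Request:
servo_tool --motion '[0,0,-2,0,0,0,10,0,0,-2,0,0,0,10,0,0,-2,0,0,0,10,0,0,0,0,0,0,10,0,0,0,0,0,0,10]'

```text
time_s: 6.77
ee_pos: [573.6, -11.0, 112.8]
ee_rot: [180.0, -0.0, 7.8]
force: [2.5, 0.4, -5.4]
gripper_width: 27.8
```

Request:
servo_tool --motion '[0.4,0,-1.5,0,0,0,10,0,0,-1,0,0,0,10,0,0,-1,0,0,0,10,0,0,0,0,0,0,10]'

```text
time_s: 7.1
ee_pos: [573.7, -11.0, 109.4]
ee_rot: [180.0, -0.0, 7.8]
force: [1.2, 0.0, -5.1]
gripper_width: 28.1
```

Request:
servo_tool --motion '[0.3,0,-0.8,0,0,0,10,0,0,-0.6,0,0,0,10,0,0,0,0,0,0,10]'

```text
time_s: 7.35
ee_pos: [573.7, -11.0, 107.9]
ee_rot: [-180.0, 0.0, 7.9]
force: [0.6, 0.0, -4.5]
gripper_width: 27.8
```

Request:
servo_tool --motion '[0,0,-0.6,0,0,0,10,0,0,0,0,0,0,10,0,0,0,0,0,0,10]'

```text
time_s: 7.6
ee_pos: [573.8, -11.0, 107.4]
ee_rot: [-180.0, 0.0, 7.9]
force: [1.1, 0.2, -4.8]
gripper_width: 27.9
```

Request:
servo_tool --motion '[0,0,-0.6,0,0,0,10,0,0,0,0,0,0,10,0,0,0,0,0,0,10]'

```text
time_s: 7.85
ee_pos: [573.9, -11.0, 107.0]
ee_rot: [180.0, -0.0, 7.9]
force: [0.3, -0.3, -4.4]
gripper_width: 27.3
```

Request:
servo_tool --motion '[0,0,-0.6,0,0,0,10,0,0,0,0,0,0,10,0,0,0,0,0,0,10]'

```text
time_s: 8.1
ee_pos: [574.0, -11.0, 106.7]
ee_rot: [180.0, -0.0, 7.8]
force: [-1.4, 0.8, 0.0]
gripper_width: 27.8
```

Request:
servo_tool --motion '[-0.2,0,0,0,0,0,10,0,0,0,0,0,0,32,0,0,0,0,0,0,34,0,0,0,0,0,0,36,0,0,0,0,0,0,45,0,0,0,0,0,0,60,0,0,0,0,0,0,60,0,0,0,0,0,0,60]'

```text
time_s: 8.77
ee_pos: [573.7, -11.0, 106.3]
ee_rot: [180.0, -0.0, 7.8]
force: [-0.3, -0.1, 1.0]
gripper_width: 53.7
```

Request:
servo_tool --motion '[0,0,20,0,0,0,60,0,0,30,0,0,0,80,0,0,30,0,0,0,100,0,0,30,0,0,0,100,0,0,20,0,0,0,100,0,0,0,0,0,0,100,0,0,0,0,0,0,100]'

```text
time_s: 9.35
ee_pos: [574.1, -11.0, 237.3]
ee_rot: [180.0, -0.1, 7.8]
force: [-0.2, -1.2, -0.4]
gripper_width: 90.5
```

```bash
cat > tv.py <<'E'
from h import *
import sys
s=sensors.state(); t=np.array([573.6,-11]); print(np.round(s['ee_pos'],1),s['time_s'])
a=np.radians(7.8); c,sn=np.cos(a),np.sin(a)
zl,zh=float(sys.argv[1]),float(sys.argv[2])
for n in ['wrist','side','scene']:
    f=grab(n); save('tv_%s_%d'%(n,int(s['time_s']*10)),f['image'])
    P=cloud(f).reshape(-1,3); L=(P[:,:2]-t)@np.array([[c,-sn],[sn,c]])
    m=(P[:,2]>zl)&(P[:,2]<zh)&(abs(L[:,0])<22)&(abs(L[:,1])<130)
    q=L[m]
    if len(q)<30: print(n,len(q)); continue
    A=np.c_[q,np.ones(len(q))]; k=abs(P[m,2]-np.median(P[m,2]))<4; co=np.linalg.lstsq(A[k],P[m,2][k],rcond=None)[0]
    print(n,len(q),'z',np.median(P[m,2]).round(2),'tilt x,y deg',np.degrees(co[:2]).round(2),'ends +80',(co[2]+80*co[1]).round(2),'-80',(co[2]-80*co[1]).round(2),[np.round(v,1) for v in cv2.minAreaRect(q.astype(np.float32))])
E
python3 tv.py 105 135
```

```text
[574.1 -11.  237.3] 9.35
wrist 7093 z 120.19 tilt x,y deg [0.11 0.06] ends +80 120.25 -80 120.08 [array([-0.7, 11.3]), array([179.6,  28.1]), np.float64(90.0)]
side 569 z 119.92 tilt x,y deg [1.31 0.02] ends +80 119.94 -80 119.89 [array([ 1.6, -1.4]), array([ 28.7, 201.6]), np.float64(0.0)]
scene 758 z 120.11 tilt x,y deg [3.29 0.09] ends +80 120.75 -80 120.49 [array([-0.6, -0.4]), array([200.1,  30.5]), np.float64(89.7)]
```

Request:
servo_tool --motion '[-30,20,0,0,0,0,100,-30,20,0,0,0,0,100,-30,20,0,0,0,0,100,-30,24,0,0,0,0,100,-30,24,0,0,0,-0.06,100,0,6,0,0,0,-0.06,100,0,0,0,0,0,0,100,0,0,0,0,0,0,100,0,0,0,0,0,0,100]'

```text
time_s: 10.25
ee_pos: [424.2, 102.6, 235.7]
ee_rot: [180.0, 0.0, 1.0]
force: [-0.7, 0.6, -0.6]
gripper_width: 91.4
```

```bash
cat > dr.py <<'E'
from h import *
import sys
x,y=float(sys.argv[1]),float(sys.argv[2])
s=sensors.state(); print(np.round(s['ee_pos'],1),np.round(s['ee_rot'],1),s['time_s'])
for n in ['wrist','side','scene']:
    f=grab(n); save('dr_%s_%d'%(n,int(s['time_s']*10)),f['image'])
    P=cloud(f).reshape(-1,3)
    for zl,zh in ((12,20),(31,39),(80,89)):
        m=(P[:,2]>zl)&(P[:,2]<zh)&(np.hypot(P[:,0]-x,P[:,1]-y)<60); q=P[m]
        if len(q)<8: print(n,len(q)); continue
        ce,r=cv2.minEnclosingCircle(q[:,:2].astype(np.float32)); print(n,zl,len(q),np.round(ce,1),round(r,1),np.median(q[:,2]).round(1))
E
python3 dr.py 424 103
```

```text
[424.2 102.6 235.7] [180.   0.   1.] 10.25
wrist 12 481 [396.9  86.3] 27.7 15.4
wrist 31 746 [397.   86.3] 21.8 34.5
wrist 80 335 [397.1  86.2] 9.9 84.3
side 12 94 [399.   81.5] 28.0 15.3
side 31 93 [399.3  81.9] 22.4 34.2
side 80 32 [398.   83.2] 11.3 83.6
scene 12 96 [397.9  84.1] 27.9 16.1
scene 31 111 [399.1  84.9] 23.0 35.2
scene 80 36 [395.9  84.5] 10.2 84.9
```

Request:
servo_tool --motion '[-15,-10,0,0,0,0,100,-11.5,-8,-10,0,0,0,100,0,0,-30,0,0,0,80,0,0,-30,0,0,0,60,0,0,-30,0,0,0,60,0,0,-25,0,0,0,60,0,0,-15,0,0,0,60,0,0,0,0,0,0,60,0,0,0,0,0,0,60]' --newtons 60

```text
time_s: 11.15
ee_pos: [397.3, 84.6, 95.9]
ee_rot: [180.0, 0.1, 0.9]
force: [0.1, -0.6, 0.7]
gripper_width: 55.0
```

```bash
python3 dr.py 398 84 | grep -v scene
```

```text
[397.3  84.6  95.9] [1.8e+02 1.0e-01 9.0e-01] 11.15
wrist 12 1103 [397.1  86.2] 27.7 15.4
wrist 31 1893 [397.   86.1] 22.0 34.5
wrist 80 1526 [396.4  94.2] 37.5 84.4
side 12 89 [398.9  81.1] 27.5 15.6
side 31 95 [399.6  82.5] 22.1 34.2
side 80 70 [399.4  76.3] 37.4 84.1
```

Request:
servo_tool --motion '[0,0,-20,0,0,0,60,0,0,-15,0,0,0,60,0,0,-4,0,0,0,50,0,0,0,0,0,0,10,0,0,0,0,0,0,10,0,0,0,0,0,0,10,0,0,0,0,0,0,10,0,0,0,0,0,0,10,0,0,0,0,0,0,10]'

```text
time_s: 12.05
ee_pos: [397.9, 85.1, 58.0]
ee_rot: [-180.0, -0.1, 1.0]
force: [-0.1, 0.1, 3.7]
gripper_width: 19.0
```

Request:
servo_tool --motion '[0,0,0,0,0,0,10,0,0,0,0,0,0,10,0,0,20,0,0,0,10,0,0,30,0,0,0,10,0,0,30,0,0,0,10,0,0,30,0,0,0,10,0,0,30,0,0,0,10,0,0,0,0,0,0,10,0,0,0,0,0,0,10]'

```text
time_s: 12.8
ee_pos: [397.4, 85.0, 197.8]
ee_rot: [-180.0, -0.1, 1.0]
force: [-1.6, -1.3, -3.8]
gripper_width: 19.1
```

Request:
servo_tool --motion '[30,-3,5,0,0,0,10,35,-4,0,0,0,0,10,35,-4,0,0,0,0,10,35,-4,0,0,0,0,10,30,-4,0,0,0,0,10,0,0,0,0,0,0,10,0,0,0,0,0,0,10,0,0,0,0,0,0,10]'

```text
time_s: 13.47
ee_pos: [560.3, 65.8, 199.5]
ee_rot: [180.0, 0.4, 1.0]
force: [-0.2, 0.2, -3.4]
gripper_width: 19.3
```

```bash
python3 tv.py 112 128; ls pics|tail -3
```

```text
[560.3  65.8 199.5] 13.4667
wrist 851 z 120.18 tilt x,y deg [ 0.43 -0.14] ends +80 119.99 -80 120.38 [array([-1.1, 31.7]), array([140.3,  27.7]), np.float64(89.5)]
side 524 z 120.03 tilt x,y deg [1.06 0.07] ends +80 120.06 -80 119.87 [array([ 2. , -1.5]), array([203. ,  29.1]), np.float64(89.9)]
scene 605 z 120.44 tilt x,y deg [2.36 0.09] ends +80 120.77 -80 120.51 [array([-0.6,  0.2]), array([ 30.5, 201.4]), np.float64(0.1)]
w0c.png
wrist0.png
wrist1.png
```

Request:
servo_tool --motion '[0.5,0,-8,0,0,0,10,0,0,-6,0,0,0,10,0,0,-4,0,0,0,10,0,0,-2,0,0,0,10,0,0,0,0,0,0,10]'

```text
time_s: 14.03
ee_pos: [562.2, 66.0, 181.5]
ee_rot: [180.0, 0.1, 1.0]
force: [-0.6, -0.1, -4.1]
gripper_width: 18.8
```

Request:
servo_tool --motion '[0,0,-2,0,0,0,10,0,0,-2,0,0,0,10,0,0,-1,0,0,0,10,0,0,-1,0,0,0,10]'

```text
time_s: 14.37
ee_pos: [563.4, 66.5, 177.8]
ee_rot: [-179.9, -0.1, 1.0]
force: [-1.5, 1.9, 7.3]
gripper_width: 19.1
```

Contact. Push on down.

Request:
servo_tool --motion '[0,0,-1,0,0,0,10,0,0,-1,0,0,0,10,0,0,-1,0,0,0,10,0,0,-1,0,0,0,10]'

```text
time_s: 14.7
ee_pos: [563.7, 67.7, 174.6]
ee_rot: [-179.8, -0.2, 0.9]
force: [-1.8, 5.6, 7.4]
gripper_width: 19.1
```

Request:
servo_tool --motion '[0,0,-1,0,0,0,10,0,0,-1,0,0,0,10,0,0,-1,0,0,0,10,0,0,-1,0,0,0,10]'

```text
time_s: 15.03
ee_pos: [563.6, 68.0, 170.1]
ee_rot: [-179.8, -0.2, 0.9]
force: [-0.7, 5.2, 4.6]
gripper_width: 19.5
```

Request:
servo_tool --motion '[0,0,-1,0,0,0,10,0,0,-1,0,0,0,10,0,0,-1,0,0,0,10,0,0,-1,0,0,0,10]'

```text
time_s: 15.37
ee_pos: [564.3, 68.1, 168.3]
ee_rot: [-179.7, -0.3, 0.9]
force: [-4.2, 6.9, 20.3]
gripper_width: 19.0
```

Request:
servo_tool --motion '[0,0,-1,0,0,0,10,0,0,-1,0,0,0,10,0,0,0,0,0,0,10]'

```text
time_s: 15.62
ee_pos: [564.7, 68.2, 168.1]
ee_rot: [-179.7, -0.5, 0.9]
force: [-5.7, 6.5, 24.3]
gripper_width: 19.1
```

Request:
servo_tool --motion '[0,0,15,0,0,0,10,0,0,22,0,0,0,10,4,-30,0,0,0,0,10,4,-30,0,0,0,0,10,4,-30,0,0,0,0,10,4,-30,0,0,0,0,10,4,-33,0,0,0,0,10,0,0,0,0,0,0,10,0,0,0,0,0,0,10]'

```text
time_s: 16.37
ee_pos: [582.5, -88.9, 198.6]
ee_rot: [180.0, 0.1, 0.8]
force: [-0.6, 0.9, -3.5]
gripper_width: 19.0
```

```bash
python3 tv.py 104 128
```

```text
[582.5 -88.9 198.6] 16.3667
wrist 7725 z 115.01 tilt x,y deg [-0.81 -5.12] ends +80 108.53 -80 122.83 [array([0.4, 3.1]), array([129.3,  28.5]), np.float64(90.0)]
side 200 z 115.95 tilt x,y deg [-1.71 -1.06] ends +80 112.95 -80 115.91 [array([2. , 3.7]), array([ 28. , 204.6]), np.float64(0.2)]
scene 596 z 113.12 tilt x,y deg [ 1.26 -0.77] ends +80 112.07 -80 114.23 [array([1.2, 5. ]), array([202.1,  30.7]), np.float64(89.2)]
```

Request:
servo_tool --motion '[1,0,-8,0,0,0,10,0,0,-5,0,0,0,10,0,0,-3,0,0,0,10,0,0,-1,0,0,0,10,0,0,-1,0,0,0,10,0,0,-1,0,0,0,10,0,0,-1,0,0,0,10]'

```text
time_s: 17.1
ee_pos: [583.9, -87.3, 180.1]
ee_rot: [179.9, -0.1, 1.0]
force: [-2.0, -2.3, 2.3]
gripper_width: 19.3
```

Request:
servo_tool --motion '[0,0,-1,0,0,0,10,0,0,-1,0,0,0,10,0,0,-1,0,0,0,10,0,0,-1,0,0,0,10]'

```text
time_s: 17.43
ee_pos: [584.2, -87.4, 175.5]
ee_rot: [180.0, -0.1, 1.0]
force: [-0.4, -2.5, 0.8]
gripper_width: 19.1
```

Request:
servo_tool --motion '[0,0,-1,0,0,0,10,0,0,-1,0,0,0,10,0,0,-1,0,0,0,10,0,0,-1,0,0,0,10]'

```text
time_s: 17.77
ee_pos: [583.6, -86.7, 170.7]
ee_rot: [-180.0, 0.0, 1.0]
force: [-0.7, -1.6, -0.6]
gripper_width: 19.1
```

Request:
servo_tool --motion '[0,0,-1,0,0,0,10,0,0,-1,0,0,0,10,0,0,-1,0,0,0,10,0,0,-1,0,0,0,10]'

```text
time_s: 18.1
ee_pos: [583.6, -87.0, 167.2]
ee_rot: [180.0, 0.0, 1.0]
force: [-1.0, -3.2, 2.5]
gripper_width: 19.3
```

Request:
servo_tool --motion '[0,0,-1,0,0,0,10,0,0,-1,0,0,0,10,0,0,0,0,0,0,10]'

```text
time_s: 18.35
ee_pos: [584.0, -87.1, 167.0]
ee_rot: [180.0, -0.1, 1.0]
force: [-2.3, -0.9, 7.4]
gripper_width: 19.4
```

```bash
python3 tv.py 104 128
```

```text
[584.  -87.1 167. ] 18.35
wrist 9892 z 109.29 tilt x,y deg [-0.61  0.54] ends +80 109.87 -80 108.35 [array([ 4.1, -6.3]), array([131.8,  44.7]), np.float64(86.1)]
side 322 z 114.32 tilt x,y deg [ 0.45 -1.14] ends +80 110.91 -80 114.09 [array([-3.8, -3.5]), array([ 43.8, 208.8]), np.float64(2.4)]
scene 514 z 110.2 tilt x,y deg [1.13 0.15] ends +80 110.04 -80 109.61 [array([-1.9, -2.6]), array([ 41.7, 204.8]), np.float64(0.6)]
```

Request:
servo_tool --motion '[0,0,-1,0,0,0,10,0,0,-1,0,0,0,10,0,0,0,0,0,0,10]'

```text
time_s: 18.75
ee_pos: [584.3, -87.2, 166.9]
ee_rot: [180.0, -0.2, 1.0]
force: [-4.2, -3.0, 17.2]
gripper_width: 19.1
```

Request:
servo_tool --motion '[0,0,15,0,0,0,10,0,0,20,0,0,0,10,-4,30,0,0,0,0,10,-4,30,0,0,0,0,10,-4,30,0,0,0,0,10,-4,30,0,0,0,0,10,-4,30,0,0,0,0,10,0,0,0,0,0,0,10,0,0,0,0,0,0,10]'

```text
time_s: 19.5
ee_pos: [562.9, 64.9, 197.5]
ee_rot: [-179.9, 0.1, 1.1]
force: [-0.0, -0.4, -3.8]
gripper_width: 19.3
```

```bash
python3 tv.py 104 128
```

```text
[562.9  64.9 197.5] 19.5
wrist 945 z 109.05 tilt x,y deg [-0.3  0.4] ends +80 109.59 -80 108.48 [array([ 0.3, 26.3]), array([147.8,  27.9]), np.float64(90.0)]
side 517 z 108.81 tilt x,y deg [-0.01  0.53] ends +80 109.64 -80 108.15 [array([ 2.6, -2.7]), array([200.7,  28.5]), np.float64(90.0)]
scene 559 z 109.46 tilt x,y deg [2.34 0.55] ends +80 110.3 -80 108.77 [array([ 0.4, -1.1]), array([ 32.2, 201.2]), np.float64(0.1)]
```

Request:
servo_tool --motion '[2,-14,-10,0,0,0,10,0,0,-8,0,0,0,10,0,0,-6,0,0,0,10,0,0,-3,0,0,0,10,0,0,-1,0,0,0,10,0,0,-1,0,0,0,10,0,0,-1,0,0,0,10]'

```text
time_s: 20.23
ee_pos: [565.9, 49.1, 168.4]
ee_rot: [-180.0, -0.0, 1.0]
force: [0.4, 0.2, -2.2]
gripper_width: 19.2
```

Request:
servo_tool --motion '[0,0,-1,0,0,0,10,0,0,-1,0,0,0,10,0,0,-1,0,0,0,10,0,0,0,0,0,0,10]'

```text
time_s: 20.57
ee_pos: [565.9, 49.6, 167.1]
ee_rot: [-179.9, -0.1, 1.0]
force: [-2.3, 1.8, 5.7]
gripper_width: 18.9
```

Request:
servo_tool --motion '[0,0,-1,0,0,0,10,0,0,-1,0,0,0,10,0,0,-1,0,0,0,10,0,0,0,0,0,0,10]'

```text
time_s: 20.9
ee_pos: [566.2, 49.8, 167.0]
ee_rot: [-179.9, -0.2, 1.0]
force: [-6.1, 1.0, 20.0]
gripper_width: 19.3
```

Request:
servo_tool --motion '[0,0,-1,0,0,0,10,0,0,-1,0,0,0,10,0,0,0,0,0,0,10]'

```text
time_s: 21.15
ee_pos: [566.4, 49.8, 166.9]
ee_rot: [-179.9, -0.3, 1.0]
force: [-8.4, 2.1, 29.4]
gripper_width: 19.4
```

Request:
servo_tool --motion '[0,0,15,0,0,0,10,0,0,20,0,0,0,10,4,-25,0,0,0,0,10,4,-30,0,0,0,0,10,4,-30,0,0,0,0,10,4,-25,0,0,0,0,10,0,-6,0,0,0,0,10,0,0,0,0,0,0,10,0,0,0,0,0,0,10]'

```text
time_s: 21.9
ee_pos: [581.5, -66.7, 195.1]
ee_rot: [-180.0, 0.0, 0.9]
force: [-0.2, 1.0, -3.1]
gripper_width: 18.9
```

```bash
python3 tv.py 104 128
```

```text
[581.5 -66.7 195.1] 21.9
wrist 7616 z 108.57 tilt x,y deg [-0.34  0.05] ends +80 108.62 -80 108.48 [array([-0.1, 24.7]), array([ 28.3, 129.2]), np.float64(0.0)]
side 281 z 108.27 tilt x,y deg [ 0.39 -0.01] ends +80 108.19 -80 108.21 [array([ 2.1, -4.5]), array([ 28.3, 198.2]), np.float64(0.1)]
scene 529 z 109.08 tilt x,y deg [2.06 0.04] ends +80 109.05 -80 108.95 [array([ 0.6, -1. ]), array([200.9,  30.8]), np.float64(89.9)]
```

Request:
servo_tool --motion '[0,0,-12,0,0,0,10,0,0,-8,0,0,0,10,0,0,-5,0,0,0,10,0,0,-2,0,0,0,10,0,0,-1,0,0,0,10,0,0,-1,0,0,0,10,0,0,-1,0,0,0,10,0,0,0,0,0,0,10]'

```text
time_s: 22.72
ee_pos: [581.6, -66.5, 167.1]
ee_rot: [-180.0, -0.0, 1.0]
force: [-2.7, 2.3, 5.6]
gripper_width: 19.1
```

Request:
servo_tool --motion '[0,0,-1,0,0,0,10,0,0,-1,0,0,0,10,0,0,-1,0,0,0,10,0,0,0,0,0,0,10]'

```text
time_s: 23.05
ee_pos: [581.8, -66.6, 167.0]
ee_rot: [-180.0, -0.2, 1.0]
force: [-7.3, 1.9, 19.1]
gripper_width: 19.2
```

Request:
servo_tool --motion '[0,0,15,0,0,0,10,0,0,25,0,0,0,10,-20,-25,0,0,0,0,10,-25,-25,0,0,0,0,10,-25,-25,0,0,0,0,10,0,0,0,0,0,0,10]'

```text
time_s: 23.55
ee_pos: [507.4, -145.4, 202.5]
ee_rot: [179.8, 0.2, 0.8]
force: [-0.5, 0.1, -3.8]
gripper_width: 19.1
```

```bash
python3 tv.py 104 128; python3 - <<'E'
from h import *
for n in ['side','scene','wrist']:
    f=grab(n); P=cloud(f); g=f['image'].max(2)
    m=((g<70)&(P[:,:,2]>-3)&(P[:,:,2]<12)&(np.hypot(P[:,:,0]-451,P[:,:,1]+269)<90)).astype(np.uint8)
    cs=cv2.findContours(m,0,1)[0]; c=max(cs,key=cv2.contourArea).reshape(-1,2)
    q=P[c[:,1],c[:,0]]; ce,r=cv2.minEnclosingCircle(q[:,:2].astype(np.float32)); print(n,np.round(ce,1),r,np.median(P[m>0][:,2]))
E
```

```text
[ 507.4 -145.4  202.5] 23.55
wrist 6604 z 108.48 tilt x,y deg [0.39 0.03] ends +80 108.51 -80 108.44 [array([ -0.2, -42.6]), array([113.1,  29.3]), np.float64(89.9)]
side 503 z 108.31 tilt x,y deg [0.51 0.05] ends +80 108.3 -80 108.17 [array([ 2.4, -3.1]), array([ 28.8, 200.5]), np.float64(0.1)]
scene 331 z 109.07 tilt x,y deg [2.19 0.24] ends +80 109.28 -80 108.61 [array([ 1.1, -0.6]), array([199.6,  31.3]), np.float64(89.8)]
side [ 452.3 -273. ] 60.08437728881836 2.955434654594569
scene [ 450.6 -272.3] 59.04043960571289 3.3686150128887675
wrist [ 434.5 -223.2] 30.46035385131836 3.512906638144898
```

Request:
servo_tool --motion '[-15,-30,0,0,0,0,10,-15,-30,0,0,0,0,10,-15,-30,0,0,0,0,10,-15,-30,0,0,0,0,10,0,-10,-20,0,0,0,10,0,0,-30,0,0,0,10,0,0,-30,0,0,0,10,0,0,-30,0,0,0,10,0,0,0,0,0,0,10,0,0,0,0,0,0,10]'

```text
time_s: 24.68
ee_pos: [451.6, -271.2, 91.2]
ee_rot: [-179.9, 0.2, 1.0]
force: [0.7, 0.3, -2.1]
gripper_width: 19.1
```

Request:
servo_tool --motion '[0,0,-15,0,0,0,10,0,0,-8,0,0,0,10,0,0,-3,0,0,0,10,0,0,-1,0,0,0,10,0,0,0,0,0,0,10,0,0,0,0,0,0,10]'

```text
time_s: 25.18
ee_pos: [452.3, -272.3, 66.2]
ee_rot: [179.9, -0.1, 1.0]
force: [1.0, 0.5, -3.4]
gripper_width: 19.2
```

Request:
servo_tool --motion '[0,0,-1.5,0,0,0,10,0,0,-1,0,0,0,10,0,0,-0.5,0,0,0,10,0,0,0,0,0,0,10]'

```text
time_s: 25.52
ee_pos: [451.6, -272.0, 62.3]
ee_rot: [-180.0, 0.0, 1.0]
force: [-0.4, -0.6, -3.5]
gripper_width: 19.2
```

Request:
servo_tool --motion '[0,0,-0.5,0,0,0,10,0,0,-0.5,0,0,0,10,0,0,0,0,0,0,10]'

```text
time_s: 25.77
ee_pos: [451.7, -272.1, 62.0]
ee_rot: [180.0, -0.0, 1.0]
force: [-2.2, 0.7, 4.3]
gripper_width: 19.0
```

Contact with the pad; release and lift.

Request:
servo_tool --motion '[0,0,0,0,0,0,24,0,0,0,0,0,0,26,0,0,0,0,0,0,35,0,0,0,0,0,0,50,0,0,0,0,0,0,60,0,0,0,0,0,0,60]'

```text
time_s: 26.27
ee_pos: [451.8, -272.0, 61.2]
ee_rot: [180.0, -0.0, 1.0]
force: [0.1, -0.9, -0.2]
gripper_width: 47.4
```

Request:
servo_tool --motion '[0,0,20,0,0,0,60,0,0,30,0,0,0,80,0,0,35,0,0,0,100,0,0,35,0,0,0,100,30,5,35,0,0,0,100,35,5,30,0,0,0.04,100,35,10,20,0,0,0.04,100,30,15,0,0,0,0.04,100,15,7,0,0,0,0.04,100,0,0,0,0,0,0,100]'

```text
time_s: 27.1
ee_pos: [593.1, -229.3, 259.2]
ee_rot: [-180.0, -0.1, 10.4]
force: [-0.7, -0.3, 0.3]
gripper_width: 91.1
```

Request:
servo_tool --motion '[0,0,0,0,0,0,100,0,0,0,0,0,0,100,0,0,0,0,0,0,100]'

```text
time_s: 27.35
ee_pos: [588.9, -231.6, 259.6]
ee_rot: [-180.0, 0.1, 10.1]
force: [0.3, 0.0, -0.1]
gripper_width: 91.1
```

```bash
python3 dr.py 451 -272 | grep -v 'wrist 80'; cat > br.py <<'E'
from h import *
import sys
# regions: name x y r zlo zhi
s=sensors.state(); print(np.round(s['ee_pos'],1),np.round(s['ee_rot'],1),s['time_s'])
fr={n:grab(n) for n in ['wrist','side','scene']}
for a in sys.argv[1:]:
    x,y,r,zl,zh=map(float,a.split(','))
    for n,f in fr.items():
        P=cloud(f).reshape(-1,3); m=(P[:,2]>zl)&(P[:,2]<zh)&(np.hypot(P[:,0]-x,P[:,1]-y)<r); q=P[m]
        if len(q)<20: print(n,len(q)); continue
        print(a,n,len(q),np.median(q[:,2]).round(1),[np.round(v,1) for v in cv2.minAreaRect(q[:,:2].astype(np.float32))])
for n,f in fr.items(): save('br_%s_%d'%(n,int(s['time_s']*10)),f['image'])
print(int(s['time_s']*10))
E
python3 br.py 598,-230,45,90,104 609,-297,34,44,56 604,-263,100,6,14
```

```text
[ 588.9 -231.6  259.6] [-1.80e+02  1.00e-01  1.01e+01] 27.35
wrist 12 360 [ 451.2 -270.7] 27.8 19.1
wrist 31 556 [ 451.  -270.7] 22.2 38.1
side 12 190 [ 453.6 -275.3] 27.1 18.2
side 31 235 [ 452.6 -273.8] 23.5 36.9
side 80 90 [ 452.5 -275.1] 10.4 86.9
scene 12 152 [ 451.  -273.2] 27.3 18.2
scene 31 172 [ 451.4 -272.6] 22.3 37.7
scene 80 68 [ 451.7 -272.9] 10.0 87.2
[ 589.3 -231.6  259.9] [180.    0.   10.1] 27.5
598,-230,45,90,104 wrist 1324 95.4 [array([ 595.6, -227.7]), array([38. , 34.2]), np.float64(10.5)]
598,-230,45,90,104 side 240 95.2 [array([ 598. , -230.3]), array([38.3, 34.9]), np.float64(9.9)]
598,-230,45,90,104 scene 194 95.5 [array([ 596.5, -229.2]), array([40.9, 34.8]), np.float64(8.7)]
609,-297,34,44,56 wrist 894 49.4 [array([ 607.4, -294.5]), array([37.2, 34.8]), np.float64(10.6)]
609,-297,34,44,56 side 299 48.6 [array([ 610.6, -297.6]), array([38.4, 35.4]), np.float64(10.7)]
609,-297,34,44,56 scene 215 49.5 [array([ 608.7, -296.2]), array([40.5, 33.4]), np.float64(10.6)]
604,-263,100,6,14 wrist 3729 9.4 [array([ 601.6, -261. ]), array([ 85.2, 140. ]), np.float64(10.3)]
604,-263,100,6,14 side 1194 8.9 [array([ 604.4, -264. ]), array([ 85.9, 141.5]), np.float64(10.5)]
604,-263,100,6,14 scene 904 9.5 [array([ 602.3, -261.6]), array([ 86.9, 139.7]), np.float64(10.7)]
275
```

Request:
servo_tool --motion '[7,2,-20,0,0,0,100,0,0,-30,0,0,0,80,0,0,-30,0,0,0,80,0,0,-30,0,0,0,75,0,0,-20,0,0,0,75,0,0,-5,0,0,0,75,0,0,0,0,0,0,75,0,0,0,0,0,0,75,0,0,0,0,0,0,75]' --newtons 20

```text
time_s: 28.4
ee_pos: [598.3, -229.6, 126.7]
ee_rot: [179.9, -0.2, 10.1]
force: [0.4, -0.3, -0.2]
gripper_width: 68.4
```

```bash
python3 br.py 598,-230,30,92,99; cd pics; python3 - <<'E'
import cv2,glob
f=sorted(glob.glob('br_side_*.png'))[-1]; g=cv2.imread(f)[220:340,280:420]; cv2.imwrite('c1.png',cv2.resize(g,None,fx=5,fy=5,interpolation=2))
E
```

```text
[ 598.3 -229.6  126.7] [179.9  -0.2  10.1] 28.4
598,-230,30,92,99 wrist 3450 95.5 [array([ 595.7, -227.8]), array([38.2, 34.7]), np.float64(10.6)]
598,-230,30,92,99 side 233 95.1 [array([ 598.1, -230.4]), array([37.9, 36.2]), np.float64(9.7)]
598,-230,30,92,99 scene 81 95.9 [array([ 601.4, -239.8]), array([43.4, 19.1]), np.float64(32.6)]
284
```

View pics/c1.png

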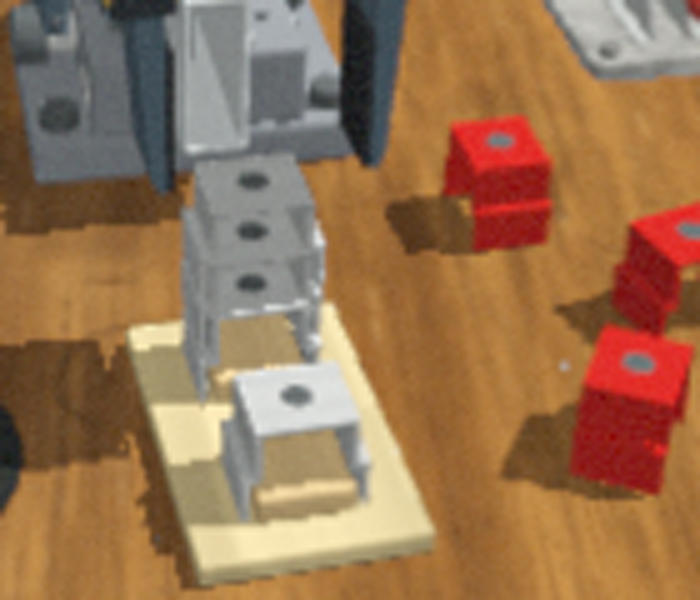

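Request:
servo_tool --motion '[-2,0,-15,0,0,0,75,0,0,-10,0,0,0,75,0,0,-4,0,0,0,75,0,0,0,0,0,0,75,0,0,0,0,0,0,60]'

```text
time_s: 28.97
ee_pos: [595.2, -229.0, 95.7]
ee_rot: [-180.0, 0.0, 10.1]
force: [0.1, -0.3, -0.9]
gripper_width: 64.3
```

Request:
servo_tool --motion '[0,0,0,0,0,0,50,0,0,0,0,0,0,45,0,0,0,0,0,0,42,0,0,0,0,0,0,38,0,0,0,0,0,0,30,0,0,0,0,0,0,30,0,0,0,0,0,0,30]'

```text
time_s: 29.55
ee_pos: [595.5, -229.1, 96.1]
ee_rot: [180.0, -0.1, 10.1]
force: [0.8, 0.3, 2.8]
gripper_width: 37.9
```

Request:
servo_tool --motion '[0,0,1,0,0,0,30,0,0,3,0,0,0,30,0,0,4,0,0,0,30,0,0,6,0,0,0,30,0,0,8,0,0,0,30,0,0,8,0,0,0,30,0,0,5,0,0,0,30,0,0,0,0,0,0,30]'

```text
time_s: 30.22
ee_pos: [596.0, -229.4, 132.7]
ee_rot: [179.9, -0.2, 10.1]
force: [-0.1, 0.2, -1.0]
gripper_width: 38.0
```

```bash
cat > look.py <<'E'
from h import *
import sys
k=int(sensors.state()['time_s']*10)
f=grab('side'); a=f['image'][180:340,260:420]
g=grab('scene'); b=g['image'][180:310,290:450]
n='lk_%d'%k
save(n,np.hstack([cv2.resize(a,(400,400),interpolation=2),cv2.resize(b,(400,400),interpolation=2)])); print(n)
E
python3 look.py
```

```text
lk_302
```

View pics/lk_302.png

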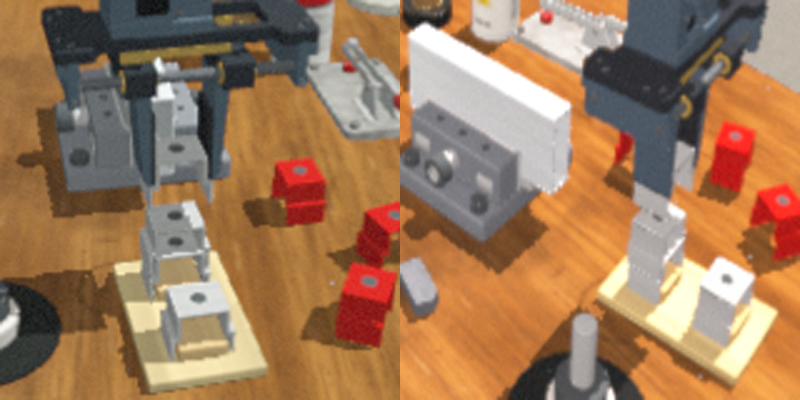

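Request:
servo_tool --motion '[0,0,25,0,0,0,30,0,0,25,0,0,0,30,-4,36,0,0,0,-0.01,30,-4,36,0,0,0,-0.01,30,-4,36,0,0,0,-0.01,30,-4,36,0,0,0,-0.01,30,-4,36,0,0,0,0,30,-4,36,0,0,0,0,30,-4,36,0,0,0,0,30,-4,35,0,0,0,0,30]'

```text
time_s: 31.15
ee_pos: [562.3, 59.7, 180.3]
ee_rot: [-180.0, 0.0, 7.8]
force: [0.3, 0.5, -1.3]
gripper_width: 38.1
```

Request:
servo_tool --motion '[0,0,0,0,0,0,30,0,0,0,0,0,0,30,0,0,0,0,0,0,30,0,0,0,0,0,0,30]'

```text
time_s: 31.48
ee_pos: [563.2, 57.0, 180.5]
ee_rot: [180.0, 0.0, 7.8]
force: [-0.2, -0.9, -1.2]
gripper_width: 37.7
```

```bash
cat > dp.py <<'E'
from h import *
import sys
# where is tcp in tube frame
s=sensors.state(); t=np.array([573.8,-11.5]); a=np.radians(7.7); c,sn=np.cos(a),np.sin(a)
l=(np.array(s['ee_pos'][:2])-t)@np.array([[c,-sn],[sn,c]])
print('local',l.round(1),'z',s['ee_pos'][2].round(1),'yawerr',s['ee_rot'][2]-7.7,np.round(s['ee_rot'][:2],1),'F',np.round(s['force'],1),s['gripper_width'].round(1),s['time_s'])
if len(sys.argv)>1:
    d=float(sys.argv[1]); g=np.array([-l[0],d-l[1]])@np.array([[c,sn],[-sn,c]]); print('go',g.round(1))
E
python3 dp.py 70; python3 tv.py 104 112
```

```text
[563.2  57.  180.5] 31.4833
wrist 3405 z 108.55 tilt x,y deg [-0.44 -0.01] ends +80 108.54 -80 108.58 [array([ 0.2, 30.8]), array([ 28. , 140.2]), np.float64(0.0)]
side 502 z 108.36 tilt x,y deg [0.8  0.11] ends +80 108.47 -80 108.16 [array([ 1.6, -3.6]), array([ 28.7, 197.8]), np.float64(0.4)]
scene 531 z 109.11 tilt x,y deg [1.64 0.15] ends +80 109.21 -80 108.8 [array([1.1, 0.1]), array([ 31.8, 202.5]), np.float64(0.3)]Traceback (most recent call last):
  File "dp.py", line 6, in <module>
    print('local',l.round(1),'z',s['ee_pos'][2].round(1),'yawerr',s['ee_rot'][2]-7.7,np.round(s['ee_rot'][:2],1),'F',np.round(s['force'],1),s['gripper_width'].round(1),s['time_s'])
                                                                                                                                            ^^^^^^^^^^^^^^^^^^^^^^^^
AttributeError: 'float' object has no attribute 'round'
```

```bash
sed -i "s/s\['gripper_width'\].round(1)/s['gripper_width']/; s/573.8,-11.5/574.3,-11.6/" dp.py; python3 dp.py 70
```

```text
local [-1.8 69.3] z 180.6 yawerr 0.046668495373828556 [180.   0.] F [-0.4  0.4 -0.9] 38.08469951749766 31.6333
go [1.7 1. ]
```

Request:
servo_tool --motion '[1.7,1,-15,0,0,0,30,0,0,-15,0,0,0,30,0,0,-8,0,0,0,30,0,0,-6,0,0,0,30,0,0,-4,0,0,0,30,0,0,0,0,0,0,30]'

```text
time_s: 32.13
ee_pos: [564.6, 58.7, 132.1]
ee_rot: [-180.0, 0.1, 7.8]
force: [-0.1, -0.9, -1.5]
gripper_width: 37.9
```

```bash
python3 dp.py 70
```

```text
local [-0.2 70.9] z 132.1 yawerr 0.12308702109034897 [-1.8e+02  1.0e-01] F [-0.1 -0.9 -1.5] 37.930181181499144 32.1333
go [ 0.3 -0.9]
```

Request:
servo_tool --motion '[0,0,-4,0,0,0,30,0,0,-4,0,0,0,30,0,0,-4,0,0,0,30,0,0,-3,0,0,0,30,0,0,0,0,0,0,30]'

```text
time_s: 32.55
ee_pos: [564.4, 59.0, 117.0]
ee_rot: [-180.0, 0.1, 7.9]
force: [-1.0, 0.8, -1.3]
gripper_width: 37.9
```

Request:
servo_tool --motion '[0,0,-1.5,0,0,0,30,0,0,-1,0,0,0,30,0,0,0,0,0,0,30]'

```text
time_s: 32.8
ee_pos: [564.8, 59.0, 115.1]
ee_rot: [180.0, -0.0, 7.8]
force: [-0.4, -0.4, -0.9]
gripper_width: 38.0
```

Request:
servo_tool --motion '[0,0,-1,0,0,0,30,0,0,-1,0,0,0,30,0,0,0,0,0,0,30]'

```text
time_s: 33.05
ee_pos: [564.7, 59.0, 113.0]
ee_rot: [-180.0, 0.0, 7.8]
force: [-0.4, -0.9, -0.8]
gripper_width: 37.9
```

Request:
servo_tool --motion '[0,0,-0.6,0,0,0,30,0,0,0,0,0,0,30,0,0,0,0,0,0,30]'

```text
time_s: 33.3
ee_pos: [564.8, 59.0, 112.6]
ee_rot: [180.0, -0.0, 7.8]
force: [-0.8, 0.3, -2.0]
gripper_width: 38.2
```

Request:
servo_tool --motion '[0,0,-0.8,0,0,0,30,0,0,0,0,0,0,30,0,0,0,0,0,0,30]'

```text
time_s: 33.55
ee_pos: [564.9, 59.0, 112.2]
ee_rot: [-180.0, -0.0, 7.8]
force: [-1.2, 0.5, 1.9]
gripper_width: 37.9
```

Request:
servo_tool --motion '[0,0,-0.5,0,0,0,30,0,0,0,0,0,0,30,0,0,0,0,0,0,30]'

```text
time_s: 33.8
ee_pos: [565.0, 59.0, 112.2]
ee_rot: [-180.0, -0.1, 7.8]
force: [-1.1, 0.7, 5.3]
gripper_width: 37.8
```

Request:
servo_tool --motion '[0,0,0.5,0,0,0,45,0,0,0,0,0,0,46,0,0,0,0,0,0,50,0,0,0,0,0,0,65,0,0,0,0,0,0,75,0,0,0,0,0,0,75]'

```text
time_s: 34.3
ee_pos: [564.8, 59.0, 111.6]
ee_rot: [180.0, 0.0, 7.9]
force: [-0.8, -0.7, -0.9]
gripper_width: 63.0
```

Request:
servo_tool --motion '[0,0,15,0,0,0,75,0,0,25,0,0,0,75,0,0,28,0,0,0,75,4,-36,5,0,0,0.01,75,4,-36,0,0,0,0.01,75,4,-36,0,0,0,0.01,75,4,-36,0,0,0,0.01,75,4,-36,0,0,0,0,75,4,-36,0,0,0,0,75,4,-36,0,0,0,0,75]'

```text
time_s: 35.13
ee_pos: [592.7, -194.8, 184.7]
ee_rot: [-180.0, -0.0, 10.1]
force: [0.8, 0.3, 0.7]
gripper_width: 68.5
```

Request:
servo_tool --motion '[3.5,-36,-10,0,0,0,75,0,0,-20,0,0,0,75,0,0,0,0,0,0,75,0,0,0,0,0,0,75,0,0,0,0,0,0,75]'

```text
time_s: 35.55
ee_pos: [596.5, -228.2, 155.3]
ee_rot: [-180.0, -0.0, 10.2]
force: [-0.3, 0.6, -0.2]
gripper_width: 68.1
```

```bash
python3 br.py 598,-230,30,68,79 564.5,59,30,108,118; python3 look.py
```

```text
[ 596.5 -228.2  155.3] [-180.    -0.    10.2] 35.55
598,-230,30,68,79 wrist 2248 72.5 [array([ 594.7, -226.5]), array([38.1, 34.2]), np.float64(10.1)]
598,-230,30,68,79 side 239 72.1 [array([ 597.3, -228.9]), array([38.4, 35.9]), np.float64(10.8)]
598,-230,30,68,79 scene 186 72.8 [array([ 596.1, -227.7]), array([40.2, 34.6]), np.float64(9.4)]
wrist 0
side 0
564.5,59,30,108,118 scene 143 111.8 [array([564.6,  58.2]), array([41.2, 57.2]), np.float64(5.3)]
355
lk_357
```

View pics/lk_357.png

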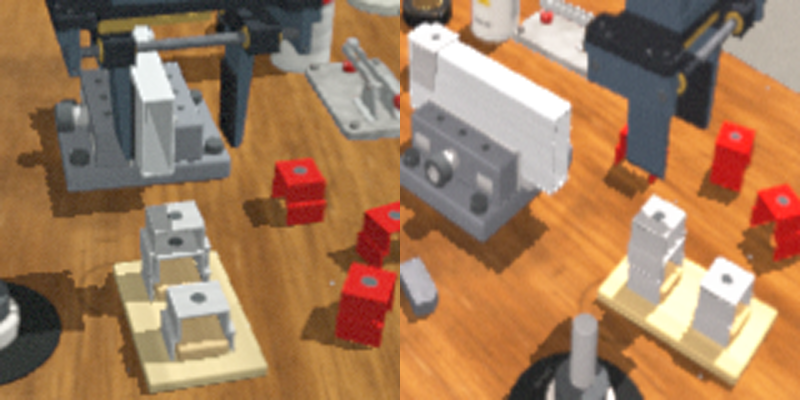

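Request:
servo_tool --motion '[-1,0,-30,0,0,0,75,0,0,-25,0,0,0,75,0,0,-17,0,0,0,75,0,0,-9,0,0,0,75,0,0,0,0,0,0,60,0,0,0,0,0,0,50,0,0,0,0,0,0,45,0,0,0,0,0,0,38,0,0,0,0,0,0,30,0,0,0,0,0,0,30]'

```text
time_s: 36.63
ee_pos: [596.1, -229.3, 75.1]
ee_rot: [179.9, -0.1, 10.1]
force: [0.5, -0.7, 2.8]
gripper_width: 38.1
```

Request:
servo_tool --motion '[0,0,0,0,0,0,30,0,0,0,0,0,0,30,0,0,0,0,0,0,30]'

```text
time_s: 36.88
ee_pos: [596.1, -229.3, 75.1]
ee_rot: [179.9, -0.1, 10.1]
force: [-0.3, -0.7, 5.2]
gripper_width: 37.7
```

Request:
servo_tool --motion '[0,0,2,0,0,0,30,0,0,3,0,0,0,30,0,0,4,0,0,0,30,0,0,6,0,0,0,30,0,0,8,0,0,0,30,0,0,10,0,0,0,30,0,0,5,0,0,0,30,0,0,0,0,0,0,30,0,0,0,0,0,0,30]'

```text
time_s: 37.63
ee_pos: [595.5, -229.1, 112.5]
ee_rot: [180.0, -0.1, 10.1]
force: [-0.7, 0.7, -1.4]
gripper_width: 37.9
```

```bash
python3 look.py
```

```text
lk_376
```

View pics/lk_376.png

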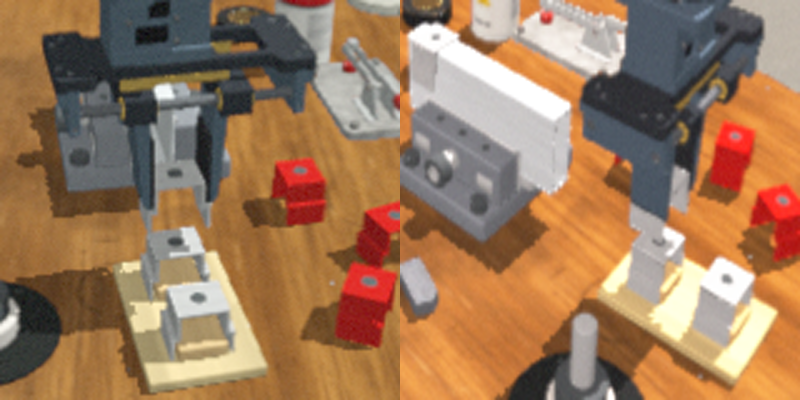

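Request:
servo_tool --motion '[0,0,30,0,0,0,30,0,0,35,0,0,0,30,-4,36,3,0,0,-0.01,30,-4,36,0,0,0,-0.01,30,-4,36,0,0,0,-0.01,30,-4,36,0,0,0,-0.01,30,-4,36,0,0,0,0,30,-3,36,0,0,0,0,30,-1,25,0,0,0,0,30,0,0,0,0,0,0,30]'

```text
time_s: 38.57
ee_pos: [570.4, 16.5, 179.4]
ee_rot: [-179.9, 0.1, 8.1]
force: [-0.3, 0.3, -0.3]
gripper_width: 37.9
```

Request:
servo_tool --motion '[0,0,0,0,0,0,30,0,0,0,0,0,0,30,0,0,0,0,0,0,30]'

```text
time_s: 38.82
ee_pos: [571.4, 10.9, 179.5]
ee_rot: [180.0, 0.0, 7.8]
force: [0.1, 0.5, 0.3]
gripper_width: 37.3
```

```bash
python3 dp.py 24
```

```text
local [ 0.1 22.7] z 179.5 yawerr 0.08151659189961169 [180.   0.] F [0.1 0.5 0.3] 37.28984784868883 38.8167
go [-0.3  1.3]
```

Request:
servo_tool --motion '[0,1,-15,0,0,0,30,0,0,-15,0,0,0,30,0,0,-8,0,0,0,30,0,0,-6,0,0,0,30,0,0,-4,0,0,0,30,0,0,-4,0,0,0,30,0,0,-4,0,0,0,30,0,0,-4,0,0,0,30,0,0,0,0,0,0,30]'

```text
time_s: 39.57
ee_pos: [571.0, 13.0, 119.2]
ee_rot: [-180.0, 0.1, 7.9]
force: [0.3, 0.6, -1.7]
gripper_width: 37.7
```

Request:
servo_tool --motion '[0,0,-1.5,0,0,0,30,0,0,-1,0,0,0,30,0,0,-1,0,0,0,30,0,0,0,0,0,0,30]'

```text
time_s: 39.9
ee_pos: [571.3, 13.0, 116.3]
ee_rot: [180.0, -0.0, 7.9]
force: [-0.7, 0.9, -0.9]
gripper_width: 37.6
```

Request:
servo_tool --motion '[0,0,-1,0,0,0,30,0,0,-0.7,0,0,0,30,0,0,0,0,0,0,30]'

```text
time_s: 40.15
ee_pos: [571.2, 13.0, 114.5]
ee_rot: [-180.0, 0.0, 7.9]
force: [0.8, -0.4, -1.8]
gripper_width: 37.9
```

Request:
servo_tool --motion '[0,0,-0.6,0,0,0,30,0,0,-0.4,0,0,0,30,0,0,0,0,0,0,30]'

```text
time_s: 40.4
ee_pos: [571.4, 13.0, 114.2]
ee_rot: [180.0, -0.0, 7.8]
force: [-1.2, -0.2, 3.3]
gripper_width: 37.8
```

Seated at 114.2; release and go back for the third.

Request:
servo_tool --motion '[0,0,0.3,0,0,0,45,0,0,0,0,0,0,46,0,0,0,0,0,0,50,0,0,0,0,0,0,65,0,0,0,0,0,0,75,0,0,0,0,0,0,75]'

```text
time_s: 40.9
ee_pos: [571.3, 13.0, 113.8]
ee_rot: [-180.0, -0.0, 7.9]
force: [1.3, 0.2, -0.9]
gripper_width: 62.9
```

Request:
servo_tool --motion '[0,0,15,0,0,0,75,0,0,25,0,0,0,75,0,0,25,0,0,0,75,4,-36,5,0,0,0.01,75,4,-36,0,0,0,0.01,75,4,-36,0,0,0,0.01,75,4,-36,0,0,0,0.01,75,4,-36,0,0,0,0,75,4,-36,-20,0,0,0,75,1,-26,-30,0,0,0,75]'

```text
time_s: 41.73
ee_pos: [598.9, -233.0, 136.6]
ee_rot: [179.7, -0.4, 10.1]
force: [0.9, -0.7, -0.1]
gripper_width: 68.3
```

Request:
servo_tool --motion '[0,0,0,0,0,0,75,0,0,0,0,0,0,75,0,0,0,0,0,0,75]'

```text
time_s: 41.98
ee_pos: [596.5, -228.6, 134.1]
ee_rot: [-180.0, -0.0, 10.1]
force: [0.8, 1.0, 0.1]
gripper_width: 68.5
```

```bash
python3 br.py 598,-230,30,45,56; python3 look.py
```

```text
[ 596.5 -228.6  134.1] [-180.    -0.    10.1] 41.9833
598,-230,30,45,56 wrist 2182 49.5 [array([ 595.3, -227.7]), array([38., 34.]), np.float64(10.0)]
598,-230,30,45,56 side 240 49.0 [array([ 598. , -230.1]), array([38.5, 36.4]), np.float64(9.5)]
598,-230,30,45,56 scene 182 49.5 [array([ 596.1, -229.4]), array([40.5, 33.8]), np.float64(10.9)]
419
lk_421
```

Request:
servo_tool --motion '[0,-1,-30,0,0,0,75,0,0,-27,0,0,0,75,0,0,-17,0,0,0,75,0,0,-8,0,0,0,75,0,0,0,0,0,0,60,0,0,0,0,0,0,50,0,0,0,0,0,0,45,0,0,0,0,0,0,38,0,0,0,0,0,0,30,0,0,0,0,0,0,30]'

```text
time_s: 43.07
ee_pos: [597.0, -230.3, 53.2]
ee_rot: [179.9, -0.1, 10.1]
force: [-0.5, 0.5, 3.9]
gripper_width: 38.1
```

Request:
servo_tool --motion '[0,0,0,0,0,0,30,0,0,0,0,0,0,30,0,0,0,0,0,0,30]'

```text
time_s: 43.32
ee_pos: [597.0, -230.3, 53.2]
ee_rot: [179.9, -0.1, 10.1]
force: [-0.4, -0.2, 5.8]
gripper_width: 38.1
```

Request:
servo_tool --motion '[0,0,2,0,0,0,30,0,0,3,0,0,0,30,0,0,4,0,0,0,30,0,0,6,0,0,0,30,0,0,8,0,0,0,30,0,0,20,0,0,0,30,0,0,20,0,0,0,30,0,0,0,0,0,0,30,0,0,0,0,0,0,30]'

```text
time_s: 44.07
ee_pos: [597.0, -230.3, 116.3]
ee_rot: [179.9, -0.2, 10.1]
force: [-0.3, -0.4, -2.1]
gripper_width: 37.8
```

```bash
python3 look.py
```

```text
lk_440
```

View pics/lk_440.png

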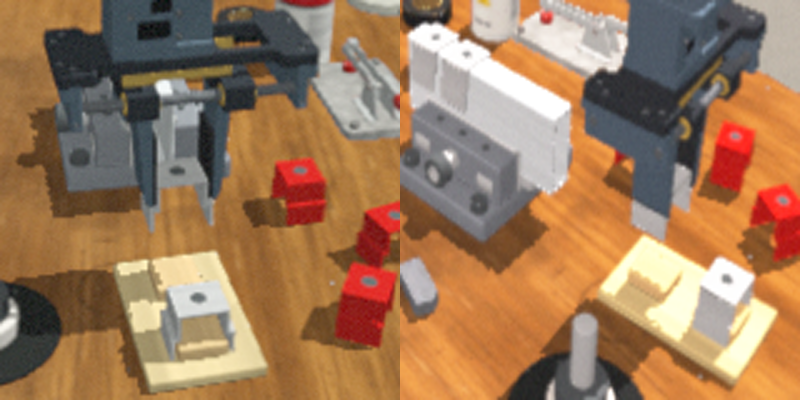

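Request:
servo_tool --motion '[0,0,30,0,0,0,30,0,0,34,0,0,0,30,-4,30,0,0,0,-0.01,30,-4,33,0,0,0,-0.01,30,-4,33,0,0,0,-0.01,30,-4,33,0,0,0,-0.01,30,-3,33,0,0,0,0,30,-0.5,33,0,0,0,0,30,0,0,0,0,0,0,30,0,0,0,0,0,0,30]'

```text
time_s: 45.0
ee_pos: [576.1, -33.4, 177.6]
ee_rot: [-180.0, 0.1, 8.0]
force: [-0.4, 0.4, -1.7]
gripper_width: 37.8
```

Request:
servo_tool --motion '[0,0,0,0,0,0,30,0,0,0,0,0,0,30]'

```text
time_s: 45.17
ee_pos: [576.6, -35.9, 178.2]
ee_rot: [180.0, 0.1, 7.8]
force: [-0.2, -0.3, 0.6]
gripper_width: 37.7
```

```bash
python3 dp.py -24
```

```text
local [ -1.  -24.4] z 178.2 yawerr 0.09504275853314414 [1.8e+02 1.0e-01] F [-0.2 -0.3  0.6] 37.701141765299234 45.1667
go [0.9 0.6]
```

Request:
servo_tool --motion '[0.7,0.5,-15,0,0,0,30,0,0,-15,0,0,0,30,0,0,-8,0,0,0,30,0,0,-6,0,0,0,30,0,0,-4,0,0,0,30,0,0,-4,0,0,0,30,0,0,-4,0,0,0,30,0,0,-3,0,0,0,30,0,0,0,0,0,0,30]'

```text
time_s: 45.92
ee_pos: [577.3, -34.5, 119.5]
ee_rot: [-180.0, 0.0, 7.9]
force: [-0.2, 0.5, -0.7]
gripper_width: 37.6
```

Request:
servo_tool --motion '[0,0,-1,0,0,0,30,0,0,-1,0,0,0,30,0,0,0,0,0,0,30]'

```text
time_s: 46.17
ee_pos: [577.6, -34.5, 118.0]
ee_rot: [180.0, -0.0, 7.9]
force: [-0.5, 0.1, -0.3]
gripper_width: 38.0
```

Request:
servo_tool --motion '[0,0,-1,0,0,0,30,0,0,-0.7,0,0,0,30,0,0,0,0,0,0,30]'

```text
time_s: 46.42
ee_pos: [577.5, -34.5, 116.1]
ee_rot: [-180.0, 0.0, 7.9]
force: [-0.4, -0.9, -0.4]
gripper_width: 38.1
```

Request:
servo_tool --motion '[0,0,-0.7,0,0,0,30,0,0,-0.5,0,0,0,30,0,0,0,0,0,0,30]'

```text
time_s: 46.67
ee_pos: [577.6, -34.5, 115.3]
ee_rot: [180.0, -0.0, 7.9]
force: [-0.8, -0.1, 1.8]
gripper_width: 37.9
```

Request:
servo_tool --motion '[0,0,-0.3,0,0,0,30,0,0,0,0,0,0,45,0,0,0,0,0,0,46,0,0,0,0,0,0,50,0,0,0,0,0,0,65,0,0,0,0,0,0,75,0,0,0,0,0,0,75]'

```text
time_s: 47.25
ee_pos: [577.5, -34.5, 114.5]
ee_rot: [-180.0, 0.0, 7.8]
force: [0.7, 0.7, 1.0]
gripper_width: 62.6
```

Request:
servo_tool --motion '[0,0,15,0,0,0,75,0,0,25,0,0,0,75,0,0,25,0,0,0,75,5,-36,5,0,0,0.01,75,5,-38,0,0,0,0.01,75,5,-38,0,0,0,0.01,75,5,-38,0,0,0,0.01,75,5,-38,0,0,0,0,75,5,-38,-20,0,0,0,75,1,-36,-30,0,0,0,75]'

```text
time_s: 48.08
ee_pos: [610.4, -294.6, 141.0]
ee_rot: [179.7, -0.4, 10.1]
force: [0.7, 0.4, -0.2]
gripper_width: 68.4
```

Request:
servo_tool --motion '[0,0,0,0,0,0,75,0,0,0,0,0,0,75,0,0,0,0,0,0,75]'

```text
time_s: 48.33
ee_pos: [608.2, -290.7, 138.7]
ee_rot: [-180.0, -0.0, 10.1]
force: [1.4, -0.4, 0.1]
gripper_width: 68.5
```

```bash
python3 br.py 609,-297,32,44,56; python3 look.py
```

```text
[ 608.2 -290.7  138.7] [-180.    -0.    10.1] 48.3333
609,-297,32,44,56 wrist 2129 49.5 [array([ 607.8, -294.7]), array([38.1, 34.3]), np.float64(10.6)]
609,-297,32,44,56 side 298 48.7 [array([ 610.4, -296.7]), array([38.2, 36.8]), np.float64(11.0)]
609,-297,32,44,56 scene 213 49.4 [array([ 609.9, -296. ]), array([42. , 34.7]), np.float64(8.2)]
483
lk_484
```

Request:
servo_tool --motion '[0.5,-5.5,-30,0,0,0.008,75,0,0,-30,0,0,0,75,0,0,-18,0,0,0,75,0,0,-8,0,0,0,75,0,0,0,0,0,0,60,0,0,0,0,0,0,50,0,0,0,0,0,0,45,0,0,0,0,0,0,38,0,0,0,0,0,0,30,0,0,0,0,0,0,30]'

```text
time_s: 49.42
ee_pos: [609.5, -297.0, 54.3]
ee_rot: [179.9, -0.1, 10.6]
force: [0.2, 0.2, 5.0]
gripper_width: 38.1
```

Request:
servo_tool --motion '[0,0,0,0,0,0,30,0,0,0,0,0,0,30,0,0,0,0,0,0,30]'

```text
time_s: 49.67
ee_pos: [609.5, -297.0, 54.3]
ee_rot: [179.9, -0.1, 10.6]
force: [0.2, 0.7, 6.0]
gripper_width: 37.9
```

Request:
servo_tool --motion '[0,0,2,0,0,0,30,0,0,3,0,0,0,30,0,0,4,0,0,0,30,0,0,6,0,0,0,30,0,0,8,0,0,0,30,0,0,20,0,0,0,30,0,0,20,0,0,0,30,0,0,0,0,0,0,30,0,0,0,0,0,0,30]'

```text
time_s: 50.42
ee_pos: [609.4, -297.0, 117.2]
ee_rot: [179.9, -0.2, 10.6]
force: [-0.9, 0.2, -1.1]
gripper_width: 37.5
```

```bash
python3 look.py
```

```text
lk_504
```

View pics/lk_504.png

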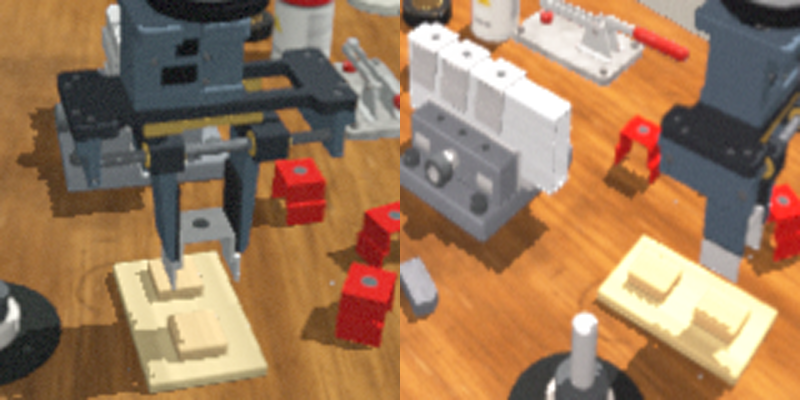

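Request:
servo_tool --motion '[0,0,30,0,0,0,30,0,0,34,0,0,0,30,-4,33,0,0,0,-0.01,30,-4,36,0,0,0,-0.01,30,-4,36,0,0,0,-0.01,30,-4,36,0,0,0,-0.01,30,-4,36,0,0,0,-0.008,30,-5,36,0,0,0,0,30,0,3,0,0,0,0,30,0,0,0,0,0,0,30]'

```text
time_s: 51.35
ee_pos: [582.8, -78.6, 178.5]
ee_rot: [-180.0, 0.1, 8.1]
force: [0.6, -0.4, -1.9]
gripper_width: 37.7
```

Request:
servo_tool --motion '[0,0,0,0,0,0,30,0,0,0,0,0,0,30,0,0,0,0,0,0,30]'

```text
time_s: 51.6
ee_pos: [583.8, -82.0, 179.2]
ee_rot: [180.0, 0.0, 7.8]
force: [-0.5, 0.4, -1.6]
gripper_width: 38.0
```

```bash
python3 dp.py -70
```

```text
local [ -0. -71.] z 179.2 yawerr 0.05684907321359223 [180.   0.] F [-0.5  0.4 -1.6] 37.99491008807439 51.6
go [-0.1  1. ]
```

Request:
servo_tool --motion '[-0.2,0.5,-15,0,0,0,30,0,0,-15,0,0,0,30,0,0,-8,0,0,0,30,0,0,-6,0,0,0,30,0,0,-4,0,0,0,30,0,0,-4,0,0,0,30,0,0,-4,0,0,0,30,0,0,-3,0,0,0,30,0,0,0,0,0,0,30]'

```text
time_s: 52.35
ee_pos: [583.3, -80.1, 120.3]
ee_rot: [-180.0, 0.0, 7.9]
force: [-0.2, 0.5, -0.4]
gripper_width: 37.9
```

Request:
servo_tool --motion '[0,0,-1,0,0,0,30,0,0,-0.7,0,0,0,30,0,0,0,0,0,0,30]'

```text
time_s: 52.6
ee_pos: [583.6, -80.1, 119.2]
ee_rot: [180.0, -0.0, 7.9]
force: [-0.6, -0.3, -1.2]
gripper_width: 37.6
```

Request:
servo_tool --motion '[0,0,-1,0,0,0,30,0,0,-0.7,0,0,0,30,0,0,0,0,0,0,30]'

```text
time_s: 52.85
ee_pos: [583.5, -80.1, 117.3]
ee_rot: [-180.0, 0.0, 7.9]
force: [-0.5, 0.1, -1.1]
gripper_width: 37.8
```

Request:
servo_tool --motion '[0,0,-0.7,0,0,0,30,0,0,-0.5,0,0,0,30,0,0,0,0,0,0,30]'

```text
time_s: 53.1
ee_pos: [583.6, -80.2, 116.4]
ee_rot: [180.0, -0.0, 7.8]
force: [-0.7, -0.1, 0.3]
gripper_width: 38.1
```

Request:
servo_tool --motion '[0,0,-0.5,0,0,0,30,0,0,0,0,0,0,30,0,0,0,0,0,0,45,0,0,0,0,0,0,46,0,0,0,0,0,0,50,0,0,0,0,0,0,65,0,0,0,0,0,0,75,0,0,0,0,0,0,75]'

```text
time_s: 53.77
ee_pos: [583.5, -80.1, 115.5]
ee_rot: [-180.0, 0.0, 7.8]
force: [-0.6, 0.6, 0.8]
gripper_width: 62.7
```

Request:
servo_tool --motion '[0,0,15,0,0,0,75,0,0,30,0,0,0,80,0,0,35,0,0,0,100,0,10,30,0,0,0,100,0,20,10,0,0,0,100,0,20,0,0,0,0,100,0,20,0,0,0,0,100,0,0,0,0,0,0,100,0,0,0,0,0,0,100,0,0,0,0,0,0,100]'

```text
time_s: 54.6
ee_pos: [583.5, -10.6, 235.4]
ee_rot: [180.0, 0.0, 7.9]
force: [0.4, -0.6, -0.2]
gripper_width: 91.1
```

```bash
cat > fin.py <<'E'
from h import *
t=np.array([574.3,-11.6]); a=np.radians(7.7); c,sn=np.cos(a),np.sin(a)
print(sensors.state()['time_s'],np.round(sensors.state()['ee_pos'],1))
for n in ['wrist','side','scene']:
    f=grab(n); save('fin_'+n,f['image']); P=cloud(f).reshape(-1,3); L=(P[:,:2]-t)@np.array([[c,-sn],[sn,c]])
    for y in (70,24,-24,-70):
        m=(P[:,2]>110)&(P[:,2]<118)&(abs(L[:,0])<26)&(abs(L[:,1]-y)<23); q=L[m]
        if len(q)<20: print(n,y,len(q)); continue
        co=np.linalg.lstsq(np.c_[q,np.ones(len(q))],P[m,2],rcond=None)[0]
        print(n,y,len(q),'z',np.median(P[m,2]).round(1),'tilt',np.degrees(co[:2]).round(1),[np.round(v,1) for v in cv2.minAreaRect(q.astype(np.float32))])
    m=(P[:,2]>104)&(P[:,2]<110)&(abs(L[:,0])<13)&(abs(L[:,1])<105)
    q=L[m]; A=np.c_[q,np.ones(len(q))]; co=np.linalg.lstsq(A,P[m,2],rcond=None)[0]; print('tube top',len(q),np.median(P[m,2]).round(1),np.degrees(co[:2]).round(2),q[:,1].min().round(0),q[:,1].max().round(0))
E
python3 fin.py; python3 dr.py 451 -272; python3 look.py
```

```text
54.6 [583.5 -10.6 235.4]
wrist 70 2024 z 111.6 tilt [-0.4  0.5] [array([-0.9, 69.8]), array([38., 45.]), np.float64(0.7)]
wrist 24 1773 z 111.6 tilt [-0.4  0.2] [array([-0.9, 23.9]), array([37.5, 42.1]), np.float64(0.6)]
wrist -24 1544 z 111.5 tilt [-0.5 -0.1] [array([ -1. , -24.1]), array([37.5, 41.8]), np.float64(0.1)]
wrist -70 1333 z 111.5 tilt [-0.3 -0.2] [array([ -0.8, -65.6]), array([35. , 37.7]), np.float64(88.7)]
tube top 1758 108.6 [-0.22 -0.  ] -79.0 101.0
side 70 89 z 111.5 tilt [-0.  -0.6] [array([ 2.3, 70.5]), array([40.3, 38.3]), np.float64(82.5)]
side 24 103 z 111.4 tilt [0.3 0.6] [array([ 1.4, 23.5]), array([33.7, 39.1]), np.float64(83.9)]
side -24 116 z 111.3 tilt [-0.4  0. ] [array([  1.5, -22.6]), array([36.4, 38. ]), np.float64(89.7)]
side -70 136 z 111.4 tilt [-0.9  0.1] [array([  1.6, -69.4]), array([38. , 35.1]), np.float64(1.7)]
tube top 145 108.4 [2.21 0.28] -103.0 96.0
scene 70 108 z 112.3 tilt [-0.1  0. ] [array([-0.4, 70.2]), array([39.7, 45.4]), np.float64(1.1)]
scene 24 108 z 112.4 tilt [0.2 0.2] [array([-0.1, 22.7]), array([39.1, 42.7]), np.float64(0.3)]
scene -24 122 z 112.2 tilt [-0.1  0.9] [array([ -0.9, -25.3]), array([39.9, 39.6]), np.float64(88.7)]
scene -70 125 z 112.1 tilt [-0.4  0.7] [array([  0.1, -68.2]), array([38.8, 39.2]), np.float64(88.5)]
tube top 115 109.1 [3.9  0.07] -100.0 99.0
[583.5 -11.  235.4] [180.    0.    7.8] 54.75
wrist 12 111 [ 470.  -270.6] 18.1 19.0
wrist 31 109 [ 467.2 -262.5] 11.0 37.5
wrist 0
side 12 187 [ 453.6 -275.2] 27.1 18.2
side 31 233 [ 452.9 -274.1] 22.6 36.9
side 80 94 [ 452.4 -274.6] 10.4 87.1
scene 12 139 [ 450.8 -273.2] 27.4 18.1
scene 31 177 [ 451.2 -272.7] 22.4 37.7
scene 80 62 [ 451.2 -272.5] 9.8 87.5
lk_549
```

```bash
python3 - <<'E'
from h import *
f=cv2.imread('pics/fin_side.png')[170:300,260:380]; g=cv2.imread('pics/fin_wrist.png')
cv2.imwrite('pics/fc.png',np.hstack([cv2.resize(f,(400,433),interpolation=2),cv2.resize(g[60:360,180:460],(400,433))]))
# parallels visible ends from wrist cloud
P=cloud(grab('wrist')).reshape(-1,3); t=np.array([573.8,-11]); a=np.radians(7.7); c,sn=np.cos(a),np.sin(a); L=(P[:,:2]-t)@np.array([[c,-sn],[sn,c]])
m=(abs(L[:,0])<12)&(P[:,2]>28)&(P[:,2]<38)&(abs(L[:,1])>50)&(abs(L[:,1])<110)
print(L[m][:,1].min() if m.any() else None, L[m][:,1].max() if m.any() else None, m.sum(), np.median(P[m,2]) if m.any() else 0)
P=cloud(grab('side')).reshape(-1,3);L=(P[:,:2]-t)@np.array([[c,-sn],[sn,c]])
m=(abs(L[:,0])<12)&(P[:,2]>25)&(P[:,2]<38)&(abs(L[:,1])>50)&(abs(L[:,1])<110)
print(np.percentile(L[m],[1,50,99],axis=0).round(1),m.sum(),np.percentile(P[m,2],[1,50,99]))
E
```

```text
None None 0 0
[[ -11.8 -102.6]
 [   3.5  -82.8]
 [  11.5  -50.1]] 106 [33.7264498  36.34198533 37.79139104]
```

View pics/fc.png

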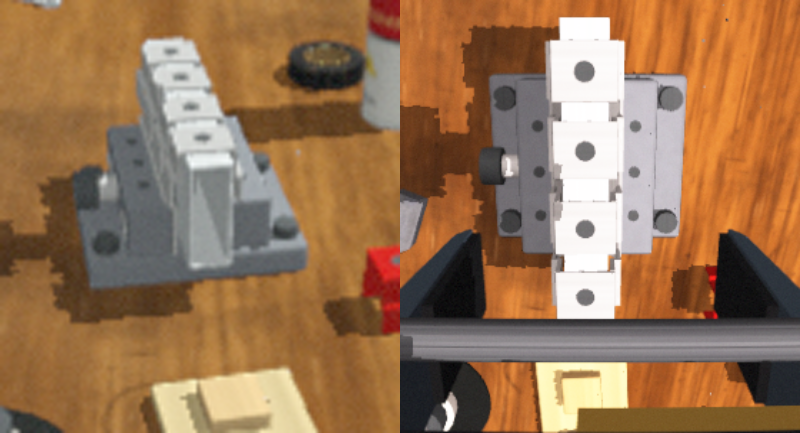

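```bash
python3 - <<'E'
from h import *
f=grab('side'); g=grab('scene')
a=np.radians(7.7); R2=np.array([[np.cos(a),-np.sin(a)],[np.sin(a),np.cos(a)]]); t=np.array([573.8,-11])
def W(x,y,z): return np.r_[R2@[x,y]+t,z]
for n,F in (('side',f),('scene',g)):
    print(n,proj(F,[W(0,-66,28),W(0,-78,28),W(0,-100,34)]).round(0).tolist())
A=f['image'][215:260,295:345]; B=g['image'][205:250,325:375]
save('pz',np.hstack([cv2.resize(A,(400,360),interpolation=2),cv2.resize(B,(400,360),interpolation=2)]))
A=cv2.imread('pics/side0.png')[215:260,295:345]; B=cv2.imread('pics/scene0.png')[205:250,325:375]
cv2.imwrite('pics/pz0.png',np.hstack([cv2.resize(A,(400,360),interpolation=2),cv2.resize(B,(400,360),interpolation=2)]))
E
```

```text
side [[319.0, 244.0], [320.0, 246.0], [322.0, 249.0]]
scene [[343.0, 237.0], [346.0, 239.0], [353.0, 241.0]]
```

View pics/pz.png

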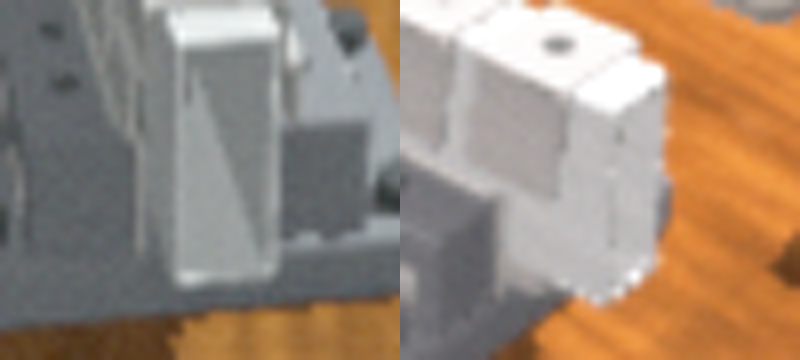

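View pics/pz0.png

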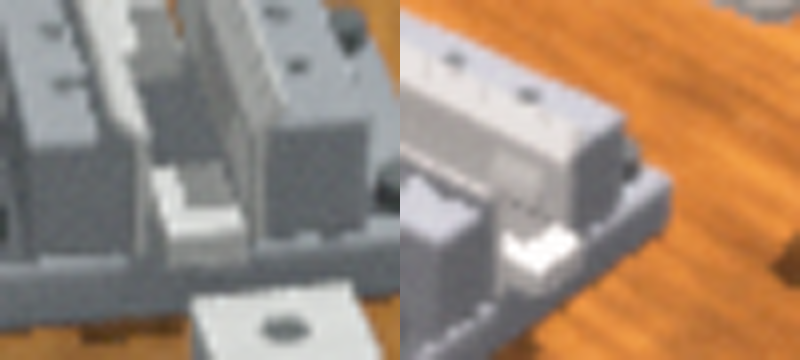

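```bash
python3 - <<'E'
from h import *
print(env.job_done())
E
```

```text
the job is handed in; nothing more can be done
None
```

I carried out every step in order and handed the job in at about 55 s; no verdict was reported.

- **Tube:** I set it in the vise and let it go on the spring noses, with its top at 120 mm. I then tapped it down with the drift, +y end first, then −y. The second tap lifted the +y end by about 1.2 mm, so I tapped that end again and then −y once more. The tube then measured level, with its top at about 108.6 mm (expected 109) and no difference between the ends beyond measuring error.
- **Drift:** it had been knocked from (424, 104) to (397, 85) before I fetched it, so I measured it again first. It now stands upright on the pad, within about 2 mm of the centre.
- **Brackets:** four were there, three nested and one single. I lifted each off alone, with pictures confirming none dragged the next one up. They sit on the tube about 70, 24, −24 and −70 mm from its middle, with tops at 111.5–112.3 mm, level and square to about 1°. I left the red look-alikes alone.
- **At hand-in:** the gripper was open and clear, above the tube. I did not measure the tape roll, oil stone and spray can again at the end.

**Checks that disagreed or could not be made:**
- The cameras differed by 1–2 mm sideways. I corrected for this using the tube while it was held in the gripper.
- The parallels are hidden under the tube at the end, so I could not see them. That both carry the tube is inferred from its level height and the firm stop under each tap.

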